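# Pin a pack of drilled slates into line

### The job

Lay the loose drilled slate squarely on top of the two slates already on the wooden pinning block, so that its two holes come over theirs. Then take the two tapered drift pins from the rack and drive one down through each column of holes until its collar sits on the top slate, so that the pins pull all three slates into line; let go and leave both pins standing in the pack. Leave the tools and the bits of slate that lie around where they are.

Things in the scene. Friction and masses are not known exactly. Their poses are not given: they have to be found in the camera images.
- block: fixed wooden pinning block, 84 (x) x 172 (y) x 52 mm high; its origin is the centre of its underside, on the bench. Two 29 mm bores run right through it, upright, at y = -46 and +46 mm on its centre line
- block_top (a point): centre of the block's top face, 52 mm above the bench
- block_hole0 (a point): mouth of the 29 mm bore at the block's y = -46 mm, at the centre of the hole in the top face
- block_hole1 (a point): the same for the bore at y = +46 mm
- slate_low_center (a point): grey slate strip, 60 (x) x 150 (y) x 9 mm, 0.22 kg, with two 26.5 mm through holes at y = -46 and +46 mm from its centre. Origin: its centre, half-way up. Lies loose on the block, out of line with it by up to about 6 mm and 0.03 rad
- slate_mid_center (a point): a second, the same: grey slate strip, 60 (x) x 150 (y) x 9 mm, 0.22 kg, with two 26.5 mm through holes at y = -46 and +46 mm from its centre. Origin: its centre, half-way up. Lies loose on the first, out of line the other way by as much; its top is 70 mm above the bench
- slate_loose_center (a point): the third: grey slate strip, 60 (x) x 150 (y) x 9 mm, 0.22 kg, with two 26.5 mm through holes at y = -46 and +46 mm from its centre. Origin: its centre, half-way up. Lies on a fixed wooden bearer 36 x 130 mm, 30 mm high, away from the block, its long edges overhanging 12 mm each, to be taken across the 60 mm width. Once on the pile its top is 79 mm above the bench
- pin_a_head (a point): centre of the wooden head (30 mm across, 44 mm tall) of an upright drift pin, 0.25 kg, z axis up along it. Below the head a steel collar 38 mm across, 6 mm thick, whose underside is 28 mm below this point. The point of the pin is 100 mm below. In the rack it hangs by its collar, this point 110 mm above the bench; home on the pack, 107 mm. If it binds, let go and grip again
- pin_b_head (a point): the other drift pin, alike in every measure, 80 mm from the first in the rack: centre of its wooden head. Either pin fits either hole
- rack: fixed plywood rack, 56 (x) x 150 (y) x 82 mm high: a board with two holes at y = -40 and +40 mm on two end cheeks, in which the pins hang. Origin: centre of its underside. The rack and the bearer may stand in each other's places
- try_square: try square, wooden stock and steel blade, 120 x 216 x 16 mm. Bystander: leave where it lies. Origin: its underside.
- slate_piece: small plain slate piece without holes, 62 x 89 x 8 mm. Bystander: leave where it lies. Origin: its underside.
- pin_a_tip (a point): point of pin a: polished, slippery steel. A blunt nose, 6 mm across at 4 mm; a taper to 24 mm across at 42 mm from the point; a plain 24 mm shank up to the collar at 72 mm. Driving it takes about 5 to 25 N. To draw it out of the rack lift it 75 mm or more
- pin_b_tip (a point): the same for pin b
- slate_scrap: small slate offcut without holes, 50 x 63 x 8 mm. Bystander: leave where it lies. Origin: its underside.

How it is judged:
By the outcome, as a careful person would: the job done as asked, in the order asked, and still so for the second after the job is handed in, with the robot touching nothing.
It also fails if it takes over 64 s, if anything falls off the work surface, if the arm or the gripper's body presses on something with over 40 N, if the wrist force passes 120 N, or if a joint passes its speed limit or range.

### The arm

A 7-joint arm with a two-finger parallel gripper is mounted at the origin on the work surface; the furniture and walls round the work are solid. World frame = base frame: x ahead of the robot, y to its left, z up, the work surface at z = 0. Lengths are in m, angles in rad, forces in N, time in s.
With the tool pointing down it reaches from about 0.425 to 1.025 m from the base axis. Payload 9.4 kg.
Tool frame: the origin (TCP) lies at the very end of the fingers, on their centre line; the grasp point (between the pads) lies 19 mm behind it (ctrl.grip_depth is the distance from the TCP to the grasp point, in m); z points along the fingers, y is the direction in which the jaws open and shut (so a half turn about z gives the same grasp; the last joint's range is limited). The gripper opens to 85 mm and grips with 20 to 120 N. Pads are 22 mm wide; open, the fingers measure 114 mm over their backs; the gripper's body (76 mm by 85 mm) begins 54 mm behind the grasp point. The pads swing forward as they close: fully open they stand 13 mm farther back than shut.
Start: joints at [-1.267, 0.599, -0.003, 1.599, 0.002, 0.943, -0.08], TCP at [0.269, 0.673, 0.201] pointing down, gripper open.
Joint ranges: [-2.57, 2.57], [-0.35, 1.97], [-1.29, 1.29], [0.11, 2.56], [-1.05, 4.19], [0.11, 1.86], [-2.63, 2.63]. Speed limits (rad/s): [2.22, 2.22, 3.01, 3.01, 3.14, 3.14, 3.14].

### API

Orientations are given as a unit quaternion [w, x, y, z].
In Python, from workcell import ctrl, cams, boxes_of, trace gives the robot as it stands.
- The arm moves only by the shell command python3 -m pendant 'ROWS' [FORCE]. ROWS is JSON, one flat list of numbers, 5 for each row, row after row: the opening, from -1 (shut) to 1 (fully open), then the shift along the tool's x, y, z normalised to -1 to 1, where 1 is 750 mm, then the turn about the tool's z normalised to -1 to 1, where 1 is 90 degrees. In form: [gripper, tx, ty, tz, yaw, gripper, tx, ty, tz, yaw, ...]. A call has 1 to 5 rows; each row is the pose to reach, as a shift and turn from the pose commanded when the call began, along the tool's axes at that moment; what a row does not reach only later rows make up. A row lasts 1/10 s, in which the tool goes at most 50 mm and 8.59 degrees, less where a joint would pass 70% of its speed; a pose out of reach is approached as far as the arm can. A call with a number of a shift or a turn outside -1 to 1 is refused whole. A call with a gripper value outside its range is refused whole. The fingers move at their own pace and stop on an object; FORCE is the grip in N (left out, the last holds). Time passes only in rows, so rows that repeat a pose let the fingers close. It gives the time, the measured TCP pose, the force and the opening at its end, in the units of the state.
- ctrl.sense(): the state, without advancing time (a new reading comes with each control period).
- cams.get_image(name): name is "scene" or "top" or "wrist"; returns the picture (480x640x3 uint8, red, green, blue); there is no depth.
- cams.camera_model(name): a dict with "camera_matrix" (3x3 intrinsics, pixels), "k1" (the pictures are not rectified: a ray, as slopes to the right and down, at radius r is drawn at 1 + k1 r^2 times it, then the intrinsics apply), "rvec" (rotation vector, rad) and "tvec" (3), from world to camera coordinates, as OpenCV has them; the wrist camera has in their place "mount" (4x4, takes a point from camera to tool coordinates, whose origin is the TCP and whose axes are the flange's). Camera axes: x right, y down, z forward; pixel columns grow to the right and rows downward; lengths in m; the calibration is good to about 2 mm. A picture is of the moment at which its call begins: read the wrist's pose just before it. camera_model takes no time and is no camera call.
- ctrl.finish_job(): hands the job in, once; it reports no verdict.
Trained networks look in the newest picture that a camera, given by its name, has taken for a name from the list of things; names that differ only in an ending like _2 or _b are one class to them, and where a whole thing is asked for, a point or a joint stands for the part that bears it (a point fixed in the world has none). Each returns a list of dicts, best first, with "confidence" (0 to 1); they miss things now and then, are a little off and sometimes report something else, mostly with a low value. They report only what shows in the picture. A call takes as long as a camera call.
- boxes_of(camera, query): "rect" ([left, top, width, height] in pixels, round what is visible of it).
- trace(camera, query): "mask" (480x640 bool, what is visible of it) and "rect" ([left, top, width, height] in pixels, round what is visible of it).
The state is a dict: "time": time; "joint_pos": joint angles; "joint_velocities": joint speeds; "effort": joint torques, N m; "position": TCP position; "ee_rot": TCP orientation; "contact_force": force on the tool from outside, world axes, zero at the start; "torque": the same for the moment, N m; "width": finger opening in m.
Only numpy, scipy, OpenCV 4.12 (cv2) and the standard library are available. Lean on these libraries where they do the work, as an engineer would, in place of code of your own. Each camera call takes 0.05 s, during which the arm holds its last target. There are 200 camera calls.

## Working session

There is one attempt and no reset: what is moved stays moved. The work goes in short steps, Python scripts to look and compute and a shell command to move; the robot and the scene stay as the last step left them, time stands still between calls to the robot, and variables do not carry over. Pictures are saved under pics/ and viewed, about 8 in all and at most 12, crops included, and the job is handed in when it is done.

```bash
mkdir -p pics
cat > h.py <<'E'
import numpy as np, cv2
from scipy.spatial.transform import Rotation as R
from workcell import ctrl,cams,boxes_of,trace
def cam(n,s=None):
    m=cams.camera_model(n);K=np.array(m["camera_matrix"]);k1=m["k1"]
    if n=="wrist":
        M=np.array(m["mount"]);T=np.eye(4);q=s["ee_rot"];T[:3,:3]=R.from_quat([q[1],q[2],q[3],q[0]]).as_matrix();T[:3,3]=s["position"]
        return K,k1,T@M
    Rm=R.from_rotvec(np.ravel(m["rvec"])).as_matrix();T=np.eye(4);T[:3,:3]=Rm.T;T[:3,3]=-Rm.T@np.ravel(m["tvec"])
    return K,k1,T
def pix2w(c,px,z):
    K,k1,T=c;px=np.atleast_2d(np.array(px,float))
    u=cv2.undistortPoints(px[:,None],K,np.array([k1,0,0,0,0.]))[:,0]
    d=np.c_[u,np.ones(len(u))]@T[:3,:3].T;o=T[:3,3]
    return o+d*((z-o[2])/d[:,2])[:,None]
def w2pix(c,P):
    K,k1,T=c;P=np.atleast_2d(np.array(P,float));Q=(P-T[:3,3])@T[:3,:3]
    return cv2.projectPoints(Q,np.zeros(3),np.zeros(3),K,np.array([k1,0,0,0,0.]))[0][:,0]
def save(im,n): cv2.imwrite("pics/"+n,im[:,:,::-1])
E
python3 - <<'E'
from h import *
s=ctrl.sense();print({k:np.round(v,4).tolist() for k,v in s.items()})
for n in("top","scene"):
    save(cams.get_image(n),n+"1.png")
    c=cam(n);print(n,c[2].round(3).tolist(),c[0].tolist(),c[1])
    for q in["block","slate_low_center","slate_loose_center","pin_a_head","rack","try_square","slate_piece","slate_scrap"]:
        print(q,[(np.round(b["rect"]).tolist(),round(b["confidence"],2)) for b in boxes_of(n,q)[:4]])
E
```

```text
{'time': 0.0, 'joint_pos': [-1.2667, 0.6002, -0.0025, 1.6001, 0.0018, 0.9429, -0.0798], 'joint_velocities': [0.0001, 0.0004, 0.0001, -0.0003, -0.0021, -0.001, 0.0014], 'effort': [-0.0008, -77.6453, 1.5644, -25.802, 0.0122, 0.0089, 0.0], 'position': [0.2693, 0.6726, 0.2], 'ee_rot': [-0.0001, 0.1892, 0.9819, -0.0008], 'contact_force': [-0.7553, -0.0716, -0.6374], 'torque': [-0.0393, 0.0053, -0.0247], 'width': 0.0852}
top [[-0.017, -0.99, 0.141, 0.318], [-1.0, 0.017, 0.003, -0.02], [-0.005, -0.141, -0.99, 1.292], [0.0, 0.0, 0.0, 1.0]] [[433.4507182977704, 0.0, 312.09055972429815], [0.0, 433.4507182977704, 235.4660433187677], [0.0, 0.0, 1.0]] -0.08976131929150637
block [([290.0, 232.0, 62.0, 33.0], 0.71), ([293.0, 234.0, 44.0, 21.0], 0.24)]
slate_low_center [([295.0, 234.0, 48.0, 22.0], 0.55)]
slate_loose_center [([349.0, 166.0, 14.0, 18.0], 0.66), ([386.0, 250.0, 51.0, 28.0], 0.64)]
pin_a_head [([350.0, 168.0, 14.0, 16.0], 0.42)]
rack [([316.0, 168.0, 54.0, 25.0], 0.89), ([367.0, 212.0, 18.0, 24.0], 0.72), ([289.0, 235.0, 62.0, 33.0], 0.53)]
try_square [([164.0, 268.0, 51.0, 80.0], 0.85
[... 223 characters left out ...]
, -0.522, 0.735], [0.0, 0.0, 0.0, 1.0]] [[524.9831771004918, 0.0, 316.6424850657146], [0.0, 524.9831771004918, 240.46874164993818], [0.0, 0.0, 1.0]] -0.01523163171372505
block [([273.0, 258.0, 80.0, 55.0], 0.72), ([372.0, 209.0, 15.0, 46.0], 0.65)]
slate_low_center [([291.0, 255.0, 56.0, 31.0], 0.59)]
slate_loose_center [([350.0, 316.0, 80.0, 51.0], 0.93), ([374.0, 295.0, 34.0, 19.0], 0.48)]
pin_a_head [([399.0, 226.0, 13.0, 42.0], 0.69)]
rack [([364.0, 225.0, 63.0, 51.0], 0.74), ([398.0, 226.0, 14.0, 41.0], 0.61)]
try_square [([139.0, 238.0, 80.0, 16.0], 0.56)]
slate_piece [([190.0, 248.0, 40.0, 16.0], 0.56), ([276.0, 261.0, 78.0, 49.0], 0.2)]
slate_scrap [([374.0, 294.0, 30.0, 19.0], 0.6)]
```

Run:
```python
import cv2,numpy as np
t=cv2.imread("pics/top1.png")
s=cv2.imread("pics/scene1.png")
a=cv2.resize(t[130:310,230:470],(800,600),interpolation=cv2.INTER_CUBIC)
cv2.imwrite("pics/topc.png",a)
cv2.imwrite("pics/scenec.png",cv2.resize(s[180:390,180:460],(800,600),interpolation=cv2.INTER_CUBIC))
from h import *
c=cam("top")
print(pix2w(c,[[319,245]],.07),pix2w(c,[[411,264]],.039),pix2w(c,[[343,180]],.082))
```

```text
[[ 0.46512139 -0.03585661  0.07      ]] [[ 0.40848146 -0.30247456  0.039     ]] [[ 0.650716   -0.10836567  0.082     ]]
```

View pics/topc.png

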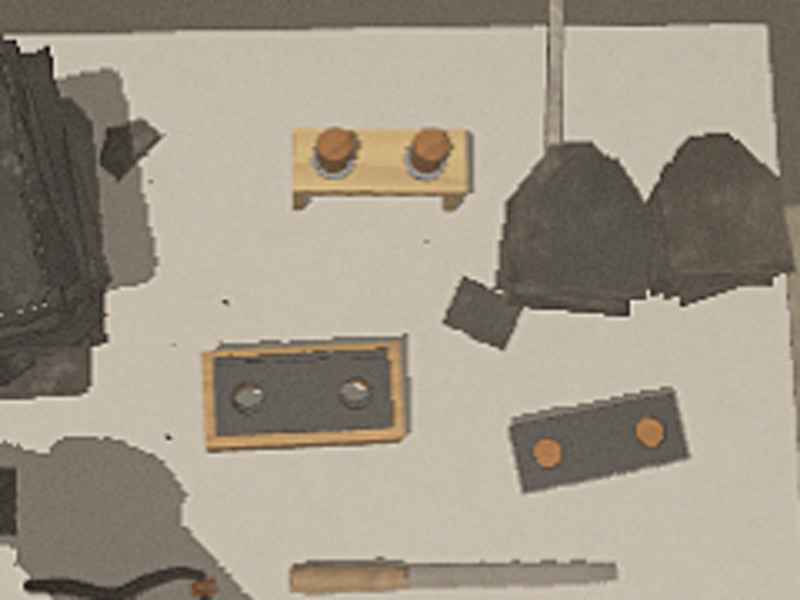

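View pics/scenec.png

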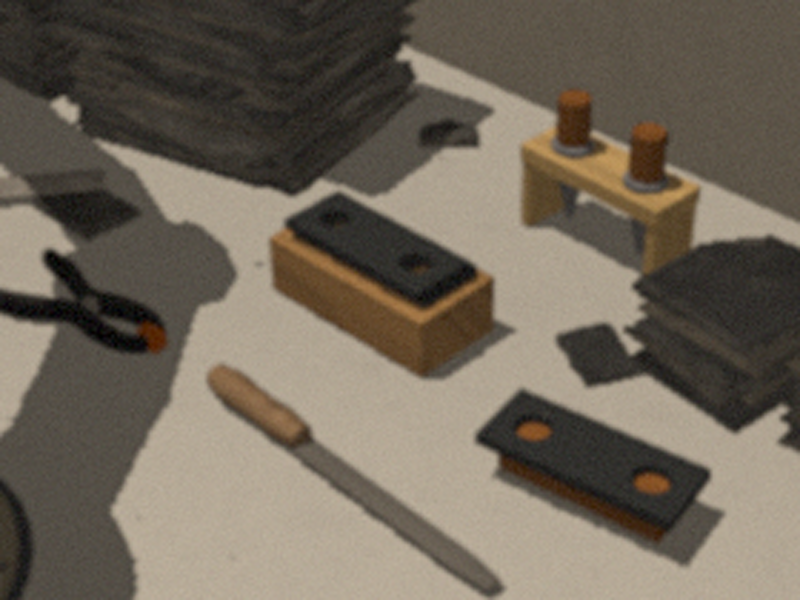

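The top crop shows the block with its hole mouths at (248,397) and (355,393), the loose slate's holes at (547,453) and (650,432), and the pin heads at (337,145) and (432,145). There is a tall slate pile to the left of the block (high y). Before swinging across I'll check how tall that pile is.

Run:
```python
import cv2,numpy as np
from h import *
t=cv2.imread("pics/top1.png");s=cv2.imread("pics/scene1.png")
o=np.zeros((600,800,3),np.uint8);o[:300,:400]=cv2.resize(t,(400,300),interpolation=cv2.INTER_AREA);o[:300,400:]=cv2.resize(s,(400,300),interpolation=cv2.INTER_AREA)
save(cams.get_image("wrist"),"w0.png");w=cv2.imread("pics/w0.png");o[300:,:400]=cv2.resize(w,(400,300))
cv2.imwrite("pics/ov.png",o)
f=lambda p:[[230+a/3.3333-.35,130+b/3.3333-.35] for a,b in p]
c=cam("top")
print(pix2w(c,f([(248,397),(355,393)]),.07),pix2w(c,f([(547,453),(650,432)]),.039),pix2w(c,f([(337,145),(432,145)]),.125))
```

```text
[[ 0.4551465   0.00673969  0.07      ]
 [ 0.45697918 -0.08437204  0.07      ]] [[ 0.40497179 -0.25188743  0.039     ]
 [ 0.42151466 -0.34323286  0.039     ]] [[ 0.6591467  -0.07169774  0.125     ]
 [ 0.65785805 -0.15105611  0.125     ]]
```

View pics/ov.png

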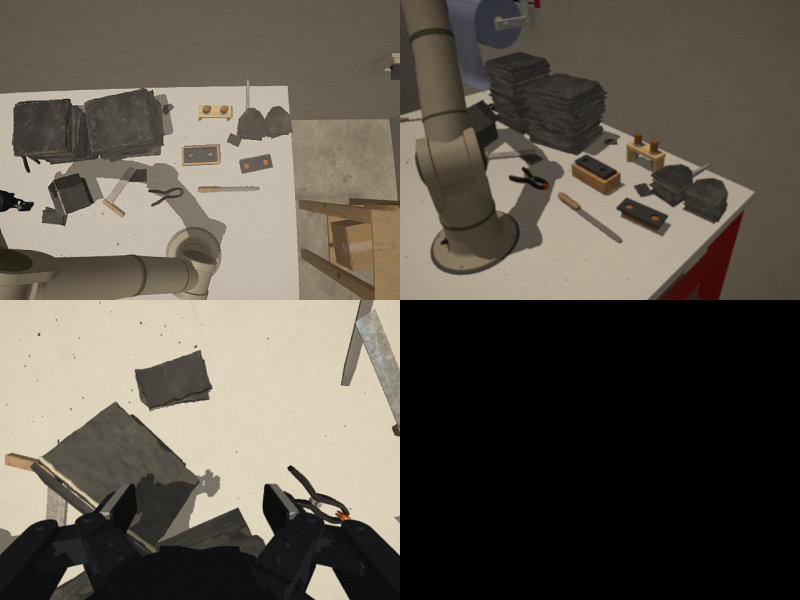

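The overview shows tall slate piles at high y beyond x≈0.5, so I'll lift first and swing round on the base side. The knife, pliers and square all lie flat.

```bash
cat >> h.py <<'E'
def go(x,y,z,ang=None,s=None):
    "units (tx,ty,tz,yaw) from current pose to TCP target; ang = world angle of tool y axis (mod pi)"
    s=s or ctrl.sense();q=s["ee_rot"];r=R.from_quat([q[1],q[2],q[3],q[0]]).as_matrix()
    d=r.T@(np.array([x,y,z])-s["position"]);a0=np.arctan2(r[1,1],r[0,1])
    yaw=0 if ang is None else (a0-ang+np.pi/2)%np.pi-np.pi/2
    print("units",np.round(d/.75,4),round(yaw/(np.pi/2),4),"mm",np.round(d*1000,1),"deg",round(np.degrees(yaw),2),"| tooly",round(a0,4),"pos",np.round(s["position"],4),"w",round(s["width"],4),"F",np.round(s["contact_force"],1),"t",s["time"], "j",np.round(s["joint_pos"],2))
E
python3 -m pendant '[1,0,0,-0.1,0, 1,0,0,-0.2,0, 1,0,0,-0.27,0, 1,-0.2,-0.24,-0.3,0.1, 1,-0.47,-0.56,-0.3,0.2]'
python3 -c "
from h import *
print(np.array(cams.camera_model('wrist')['mount']).round(3).tolist(),cams.camera_model('wrist')['camera_matrix'])
go(.44,-.03,.40,0.02);go(.44,.15,.4,.5)"
```

```text
time: 1.45
position: [0.2996, 0.5813, 0.3744]
ee_rot: [-0.0, 0.335, 0.942, 0.002]
contact_force: [0.3, 0.5, -0.3]
width: 0.0856
[[-0.001, -0.963, -0.269, 0.068], [1.0, -0.001, 0.0, -0.0], [-0.0, -0.269, 0.963, -0.172], [0.0, 0.0, 0.0, 1.0]] [[342.41209521   0.         318.97794109]
 [  0.         342.41209521 240.3279353 ]
 [  0.           0.           1.        ]]
units [-0.6602 -0.5131 -0.0373] 0.5516 mm [-495.2 -384.8  -28. ] deg 49.65 | tooly 0.8865 pos [0.2996 0.5813 0.3744] w 0.0856 F [ 0.3  0.5 -0.3] t 1.45 j [-1.24  0.37  0.09  1.56 -0.03  1.21 -0.26]
units [-0.5085 -0.3271 -0.0363] 0.2461 mm [-381.4 -245.3  -27.2] deg 22.15 | tooly 0.8865 pos [0.2996 0.5813 0.3744] w 0.0856 F [ 0.3  0.5 -0.3] t 1.45 j [-1.24  0.37  0.09  1.56 -0.03  1.21 -0.26]
```

```bash
python3 -m pendant '[1,-0.5,-0.33,-0.03,0.25, 1,-0.5,-0.33,-0.03,0.25, 1,-0.5,-0.33,-0.03,0.25, 1,-0.5,-0.33,-0.03,0.25, 1,-0.5,-0.33,-0.03,0.25]'
python3 -c "
from h import *
go(.44,.0,.28,0.02)"
```

```text
time: 1.95
position: [0.3753, 0.3406, 0.3849]
ee_rot: [0.0, 0.511, 0.859, 0.0]
contact_force: [1.2, -0.0, -0.4]
width: 0.0855
units [-0.4403 -0.1409  0.1396] 0.3039 mm [-330.2 -105.6  104.7] deg 27.35 | tooly 0.4973 pos [0.3753 0.3406 0.3849] w 0.0855 F [ 1.2 -0.  -0.4] t 1.95 j [-1.05  0.15  0.24  1.85 -0.04  1.15 -0.3 ]
```

```bash
python3 -m pendant '[1,-0.22,-0.07,0,0.3, 1,-0.22,-0.07,0,0.3, 1,-0.22,-0.07,0,0.3, 1,-0.44,-0.14,0.14,0.3, 1,-0.44,-0.14,0.14,0.3]'
python3 -c "
from h import *
go(.44,.0,.28,0.02)"
```

```text
time: 2.45
position: [0.4202, 0.1069, 0.3377]
ee_rot: [0.0, 0.698, 0.716, 0.002]
contact_force: [1.1, 0.8, -0.5]
width: 0.0855
units [-0.1433  0.0226  0.0767] 0.0033 mm [-107.5   17.    57.5] deg 0.29 | tooly 0.0251 pos [0.4202 0.1069 0.3377] w 0.0855 F [ 1.1  0.8 -0.5] t 2.45 j [-0.81  0.07  0.47  2.07 -0.04  1.01 -0.29]
```

```bash
python3 -m pendant '[1,-0.14,0.022,0.077,0.003, 1,-0.14,0.022,0.077,0.003, 1,-0.14,0.022,0.077,0.003, 1,-0.14,0.022,0.077,0.003, 1,-0.14,0.022,0.077,0.003]'
python3 - <<'E'
from h import *
s=ctrl.sense();im=cams.get_image("wrist");save(im,"wb.png");c=cam("wrist",s);np.savez("wb.npz",c=c[2])
go(.44,0,.28,.02,s)
for q,z in(("slate_low_center",.07),("block",.052)):
    for t in trace("wrist",q)[:3]:
        m=t["mask"].astype(np.uint8);r=cv2.minAreaRect(cv2.findNonZero(m));b=cv2.boxPoints(r);P=pix2w(c,b,z)
        print(q,t["confidence"],np.round(t["rect"]),m.sum(),b.round(0).tolist(),P[:,:2].round(4).tolist(),P.mean(0).round(4))
print(w2pix(c,[[.455,.0067,.07],[.457,-.0844,.07]]))
E
```

```text
time: 2.95
position: [0.4391, 0.0043, 0.2798]
ee_rot: [-0.0, 0.7, 0.714, 0.0]
contact_force: [-0.4, 0.5, 0.1]
width: 0.0852
units [-0.0057  0.001  -0.0002] 0.0003 mm [-4.3  0.8 -0.2] deg 0.02 | tooly 0.0204 pos [0.4391 0.0043 0.2798] w 0.0852 F [-0.4  0.5  0.1] t 2.95 j [-0.61  0.16  0.56  2.15 -0.11  0.86  0.03]
slate_low_center 0.94 [321. 178.  42. 120.] 993 [[318.0, 298.0], [322.0, 177.0], [366.0, 178.0], [362.0, 299.0]] [[0.4401, -0.1071], [0.4414, 0.0384], [0.4898, 0.038], [0.4936, -0.1078]] [ 0.4662 -0.0346  0.07  ]
block 0.72 [300. 164.  71. 139.] 2583 [[298.0, 165.0], [370.0, 165.0], [370.0, 305.0], [298.0, 305.0]] [[0.4141, 0.0496], [0.4966, 0.0513], [0.507, -0.1243], [0.4147, -0.1261]] [ 0.4581 -0.0374  0.052 ]
[[333.20695592 205.45166968]
 [332.52244161 280.75252993]]
```

View pics/wb.png

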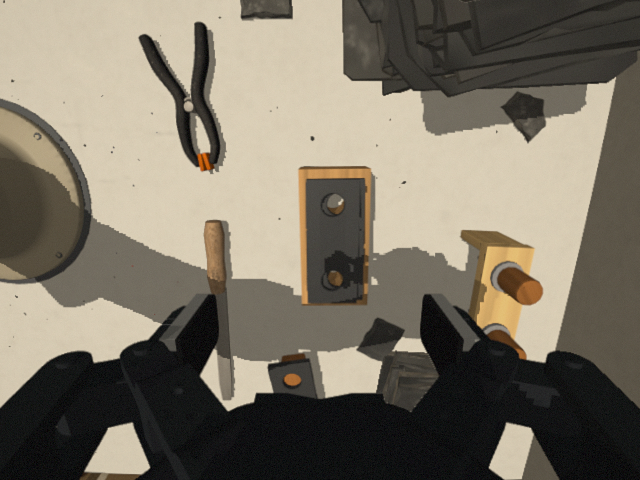

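Wrist view: the block spans (299-371, 166-305), with holes near (334,204) and (335,279). The pins must enter the block's bores, so I'll fit the block's silhouette and the hole positions precisely.

```bash
cat >> h.py <<'E'
from scipy.optimize import minimize
def fitbox(c,mask,x0,dim,z0,z1):
    "fit (x,y,ang) of a box so that its silhouette matches the mask (supersampled 4x)"
    ys,xs=np.nonzero(mask);l,t=xs.min()-12,ys.min()-12;w,h=np.ptp(xs)+25,np.ptp(ys)+25;S=4
    m=cv2.resize(mask[t:t+h,l:l+w].astype(np.float32),None,fx=S,fy=S,interpolation=cv2.INTER_LINEAR)>.5
    def hull(p):
        x,y,a=p;e=np.array([np.cos(a),np.sin(a)]);f=np.array([-e[1],e[0]])
        P=[np.r_[[x,y]+i*dim[0]/2*e+j*dim[1]/2*f,z] for i in(-1,1) for j in(-1,1) for z in(z0,z1)]
        return cv2.convexHull(w2pix(c,P).astype(np.float32))
    def cost(q):
        H=((hull([q[0]/1e3,q[1]/1e3,q[2]/1e2])-[l,t]+.5)*S-.5)
        im=np.zeros(m.shape,np.uint8);cv2.fillPoly(im,[np.round(H*16).astype(np.int32)],1,shift=4)
        return (im.astype(bool)^m).sum()/m.sum()
    q0=np.array([x0[0]*1e3,x0[1]*1e3,x0[2]*1e2])
    r=min((minimize(cost,q0+d,method="Nelder-Mead",options=dict(initial_simplex=q0+d+np.array([[0,0,0],[4,0,0],[0,4,0],[0,0,3]]))) for d in([0,0,0],[2,-2,1],[-2,2,-1])),key=lambda r:r.fun)
    return np.array([r.x[0]/1e3,r.x[1]/1e3,r.x[2]/1e2]),r.fun,hull
E
python3 - <<'E'
from h import *
K,k1,_=cam("wrist",ctrl.sense());cw=(K,k1,np.load("wb.npz")["c"])
big=[]
for n,f,c in(("wrist","wb",cw),("top","top1",cam("top"))):
    im=cv2.imread(f"pics/{f}.png")
    pc=w2pix(c,[[.459,-.038,.05]])[0];x,y=pc.astype(int);
    hsv=cv2.cvtColor(im,cv2.COLOR_BGR2HSV)
    m=((hsv[...,1]>95)|(hsv[...,2]<78)).astype(np.uint8)
    ww=np.zeros_like(m);R_=(48,80) if n=="wrist" else (38,24);ww[y-R_[1]:y+R_[1],x-R_[0]:x+R_[0]]=1
    m=cv2.morphologyEx(m*ww,cv2.MORPH_OPEN,np.ones((3,3),np.uint8))
    k,lab,st,_=cv2.connectedComponentsWithStats(m);i=1+np.argmax(st[1:,4]);cs,_=cv2.findContours((lab==i).astype(np.uint8),0,2)
    M=cv2.fillPoly(np.zeros_like(m),cs,1)
    p,e,h=fitbox(c,M,(.459,-.038,.02),(.084,.172),0,.052);print(n,p.round(4),e, 'top only',)
    for s in(-1,1): print("  hole",(p[:2]+s*.046*np.array([-np.sin(p[2]),np.cos(p[2])])).round(4))
    S=5;o=cv2.resize(im,None,fx=S,fy=S,interpolation=cv2.INTER_CUBIC)
    H=np.round((h(p)+.5)*S-.5).astype(int);cv2.polylines(o,[H],True,(0,0,255),1)
    cs,_=cv2.findContours(cv2.resize(M,None,fx=S,fy=S,interpolation=0),0,2);cv2.drawContours(o,cs,-1,(0,255,0),1)
    cr=o[(y-40)*S-(200 if n=="wrist" else 0):,(x-40)*S:]; big.append(cr[:(800 if n=="wrist" else 400),:400])
o=np.zeros((600,800,3),np.uint8);o[:,:400]=cv2.resize(big[0],None,fx=1,fy=1)[100:700];o[:400,400:]=big[1]
cv2.imwrite("pics/fit.png",o)
E
```

```text
wrist [ 0.4584 -0.0396  0.0323] 0.01906329512367862 top only
  hole [ 0.4599 -0.0856]
  hole [0.4569 0.0063]
top [ 0.4547 -0.0401  0.0534] 4.684528448947779 top only
  hole [ 0.4571 -0.0861]
  hole [0.4522 0.0058]
```

View pics/fit.png

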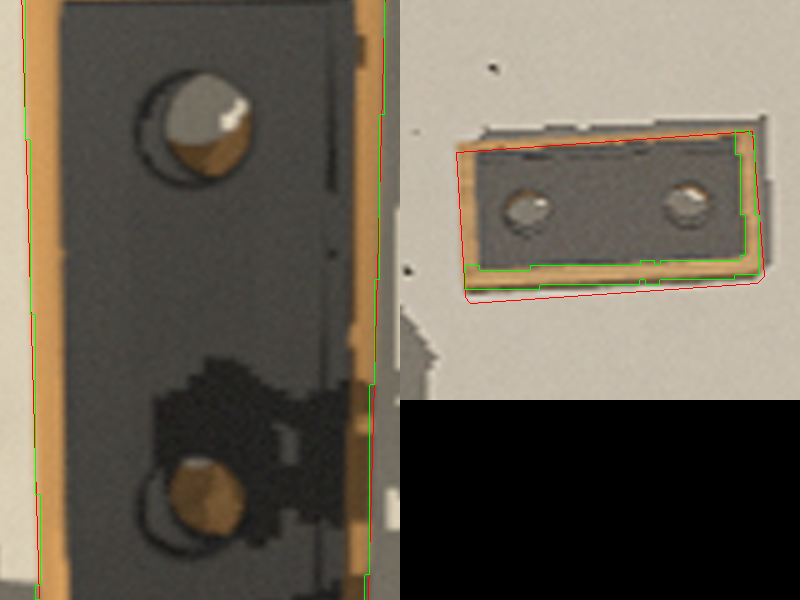

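The wrist fit is tight (red on green), with the mid slate's holes at crop (193,128) and (193,505). The top-camera mask failed, so I'll redo it with a hull while working out the approach to the loose slate.

Run:
```python
from h import *
s=ctrl.sense();K,k1,_=cam("wrist",s);cw=(K,k1,np.load("wb.npz")["c"])
x,y=w2pix(cw,[[.459,-.038,.05]])[0].astype(int)
f=lambda a,b:[((x-40)*5+a+.5)/5-.5,((y-40)*5-100+b+.5)/5-.5]
print("mid holes",pix2w(cw,[f(193,128),f(193,505)],.07).round(4).tolist(),"slate left edge",pix2w(cw,[f(62,150),f(66,500)],.07).round(4).tolist())
c=cam("top");im=cv2.imread("pics/top1.png");hsv=cv2.cvtColor(im,cv2.COLOR_BGR2HSV)
m=((hsv[...,1]>75)).astype(np.uint8);ww=np.zeros_like(m);ww[222:275,280:362]=1
m=cv2.morphologyEx(m*ww,cv2.MORPH_CLOSE,np.ones((3,3)));k,lab,st,_=cv2.connectedComponentsWithStats(m);i=1+np.argmax(st[1:,4]);print(st[i])
M=cv2.fillPoly(np.zeros_like(m),[cv2.convexHull(cv2.findNonZero((lab==i).astype(np.uint8)))],1)
p,e,h=fitbox(c,M,(.459,-.038,.03),(.084,.172),0,.052);print("top block",p,e)
a=.179;P=np.array([.4132,-.2976]);tx=np.array([-np.sin(a),np.cos(a)])
go(*(P+.03*tx),.24,a,s)
```

```text
mid holes [[0.4538, 0.0081, 0.07], [0.4566, -0.0829, 0.07]] slate left edge [[0.4244, 0.0025, 0.07], [0.4261, -0.0822, 0.07]]
[290 232  62  34 564]
top block [ 0.45927778 -0.03957407  0.03819444] 0.030244870946393117
units [-0.3635 -0.0506  0.0533] -0.0991 mm [-272.6  -37.9   40. ] deg -8.92 | tooly 0.0233 pos [0.4394 0.0053 0.2802] w 0.0857 F [-0.4  0.5  0.6] t 3.1 j [-0.62  0.16  0.56  2.15 -0.11  0.86  0.03]
```

```bash
python3 -m pendant '[1,-0.36,-0.05,0.05,-0.1, 1,-0.36,-0.05,0.05,-0.1, 1,-0.36,-0.05,0.05,-0.1, 1,-0.36,-0.05,0.05,-0.1, 1,-0.36,-0.05,0.05,-0.1]'
python3 -m pendant '[1,-0.05,0,0,0, 1,-0.05,0,0,0, 1,-0.05,0,0,0]'
python3 - <<'E'
from h import *
s=ctrl.sense();im=cams.get_image("wrist");save(im,"ws.png");c=cam("wrist",s);np.savez("ws.npz",c=c[2])
print(w2pix(c,[[.405,-.2519,.039],[.4215,-.3432,.039]]))
hsv=cv2.cvtColor(im,cv2.COLOR_RGB2HSV)
for t in trace("wrist","slate_loose_center")[:3]:
    m=t["mask"].astype(np.uint8);P=cv2.findNonZero(m);b=cv2.boxPoints(cv2.minAreaRect(P));Q=pix2w(c,b,.039)
    print(t["confidence"],t["rect"],m.sum(),Q[:,:2].round(4).tolist(),Q.mean(0).round(4))
    M=cv2.fillPoly(np.zeros_like(m),[cv2.convexHull(P)],1);print(fitbox(c,M,(.4132,-.2976,.179),(.06,.15),.03,.039)[:2])
    x,y,w,h=[int(v) for v in t["rect"]]
    sub=np.zeros_like(m);sub[y:y+h,x:x+w]=1
    ho=((hsv[...,1]>90).astype(np.uint8)*sub);k,lab,st,ce=cv2.connectedComponentsWithStats(ho)
    for i in range(1,k):
        if st[i,4]>150: print("blob",st[i],ce[i],pix2w(c,ce[i],.039 if 0 else .032).round(4))
cv2.imwrite("pics/wsc.png",cv2.resize(im[:,:,::-1],(640,480)))
go(.4132,-.2976,.05,.179,s)
E
```

```text
time: 3.6
position: [0.4119, -0.2336, 0.2472]
ee_rot: [0.001, 0.64, 0.768, 0.001]
contact_force: [0.8, -0.0, -0.2]
width: 0.0855
time: 3.9
position: [0.4184, -0.2695, 0.2469]
ee_rot: [-0.0, 0.641, 0.767, 0.0]
contact_force: [0.4, 0.1, 0.0]
width: 0.0856
[[309.96642114 190.00408738]
 [310.61695757 268.78363719]]
0.6 [561.0, 25.4, 79.0, 51.7] 1763 [[0.6256, -0.0537], [0.7072, -0.0235], [0.7308, -0.0613], [0.6469, -0.092]] [ 0.6776 -0.0576  0.039 ]
(array([ 0.4132, -0.2976,  0.179 ]), np.float64(1.0))
blob [ 561   25   79   51 3129] [601.03195909  48.48737616] [[ 0.6801 -0.0509  0.032 ]]
0.56 [284.5, 161.9, 51.8, 132.0] 6114 [[0.3699, -0.2306], [0.4283, -0.2188], [0.4606, -0.3667], [0.396, -0.38]] [ 0.4137 -0.299   0.039 ]
(array([ 0.41328172, -0.29916181,  0.18679124]), np.float64(0.034694465449569695))
blob [298 179  24  24 450] [309.69777778 190.3       ] [[ 0.4047 -0.2532  0.032 ]]
blob [300 258  23  20 351] [310.73219373 267.54700855] [[ 0.4216 -0.3442  0.032 ]]
units [-0.0356 -0.0135  0.2625] -0.0005 mm [-26.7 -10.2 196.9] deg -0.05 | tooly 0.1782 pos [ 0.4184 -0.2695  0.2469] w 0.0856 F [0.4 0.1 0. ] t 3.9 j [-0.02  0.31  0.63  2.08 -0.24  0.82  0.93]
```

View pics/wsc.png

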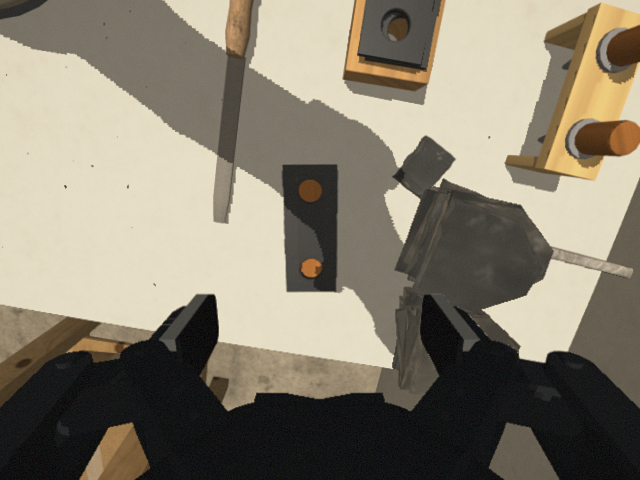

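Slate centre is (0.4133,-0.2985) at angle 0.183, and all the sources agree to about 1 mm. I'll grip with the fingertips only, so they stay clear of the misaligned slates below when I place it.

```bash
python3 -m pendant '[1,-0.037,-0.014,0.06,-0.003, 1,-0.037,-0.014,0.12,-0.003, 1,-0.037,-0.014,0.18,-0.003, 1,-0.037,-0.014,0.23,-0.003, 1,-0.037,-0.014,0.25,-0.003]' 60
python3 -c "
from h import *
go(.4132,-.2985,.023,.183)"
```

```text
time: 4.5
position: [0.4122, -0.2961, 0.0566]
ee_rot: [-0.002, 0.638, 0.77, 0.0]
contact_force: [0.8, -0.9, 0.8]
width: 0.0851
units [-0.0035  0.0008  0.0448] 0.0021 mm [-2.6  0.6 33.6] deg 0.19 | tooly 0.1863 pos [ 0.4122 -0.2961  0.0566] w 0.0851 F [ 0.8 -0.9  0.8] t 4.5 j [ 0.27  0.6   0.36  2.23 -0.54  0.4   1.26]
```

```bash
python3 -m pendant '[1,-0.001,0,0.03,0, 1,-0.001,0,0.043,0, 1,-0.001,0,0.043,0, 1,-0.001,0,0.043,0]' 60
python3 -c "
from h import *
go(.4132,-.2985,.023,.183)
s=ctrl.sense();save(cams.get_image('wrist'),'wg.png')"
```

```text
time: 4.9
position: [0.4132, -0.2992, 0.0277]
ee_rot: [0.0, 0.639, 0.769, 0.0]
contact_force: [-0.2, 0.4, -0.8]
width: 0.0857
units [0.0009 0.0001 0.0063] 0.0007 mm [0.7 0.1 4.7] deg 0.07 | tooly 0.1842 pos [ 0.4132 -0.2992  0.0277] w 0.0857 F [-0.2  0.4 -0.8] t 4.9 j [ 0.31  0.65  0.3   2.23 -0.58  0.33  1.29]
```

```bash
python3 -m pendant '[1,0,0,0.006,0, -0.5,0,0,0.006,0, -0.5,0,0,0.006,0, -0.5,0,0,0.006,0, -0.5,0,0,0.006,0]' 60
python3 -m pendant '[-0.5,0,0,0,0, -0.5,0,0,0,0, -0.5,0,0,0,0]' 60
python3 -c "
from h import *
go(.4132,-.2985,.023,.183)
save(cams.get_image('wrist'),'wg.png')
s=cv2.imread('pics/wg.png');cv2.imwrite('pics/wgc.png',s)"
```

```text
time: 5.45
position: [0.4128, -0.2998, 0.0227]
ee_rot: [0.0, 0.64, 0.769, 0.0]
contact_force: [0.3, 0.2, 0.6]
width: 0.0279
time: 5.75
position: [0.4128, -0.2998, 0.0226]
ee_rot: [0.0, 0.639, 0.769, 0.0]
contact_force: [0.4, -0.5, -0.1]
width: 0.0211
units [ 0.0015  0.0009 -0.0006] 0.0001 mm [ 1.2  0.7 -0.4] deg 0.01 | tooly 0.1831 pos [ 0.4128 -0.2998  0.0226] w 0.0211 F [ 0.4 -0.5 -0.1] t 5.75 j [ 0.32  0.66  0.28  2.24 -0.58  0.32  1.3 ]
```

View pics/wgc.png

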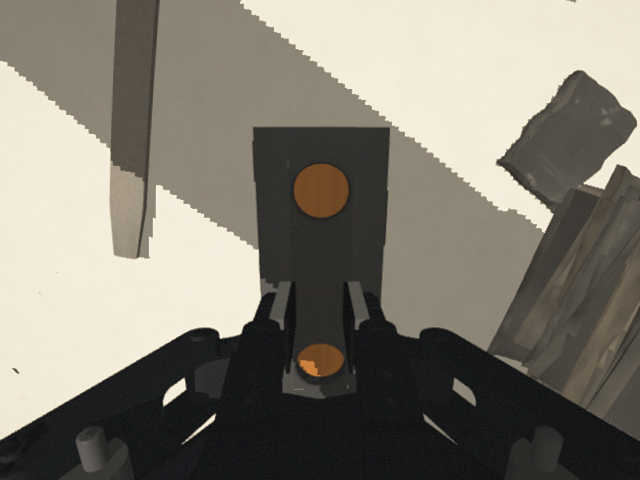

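The fingers shut to 21 mm without meeting the slate, so at this height they passed above it. I'll check the real tip height with the scene camera.

Run:
```python
from h import *
s=ctrl.sense();im=cams.get_image("scene");c=cam("scene");p=np.array(s["position"])
print(ctrl.grip_depth,s["contact_force"])
S=6;x,y=w2pix(c,[p])[0].astype(int);o=cv2.resize(im[y-70:y+30,x-65:x+65],None,fx=S,fy=S,interpolation=cv2.INTER_CUBIC)[:,:,::-1].copy()
for dz,col in((0,(0,0,255)),(.02,(0,255,0)),(.04,(255,0,0))):
    q=((w2pix(c,[p+[0,0,dz]])[0]-[x-65,y-70]+.5)*S-.5).astype(int);cv2.circle(o,tuple(map(int,q)),4,col,1)
cv2.imwrite("pics/sg.png",o)
```

```text
0.0187 [ 0.66208521  0.86281685 -0.0481735 ]
```

View pics/sg.png

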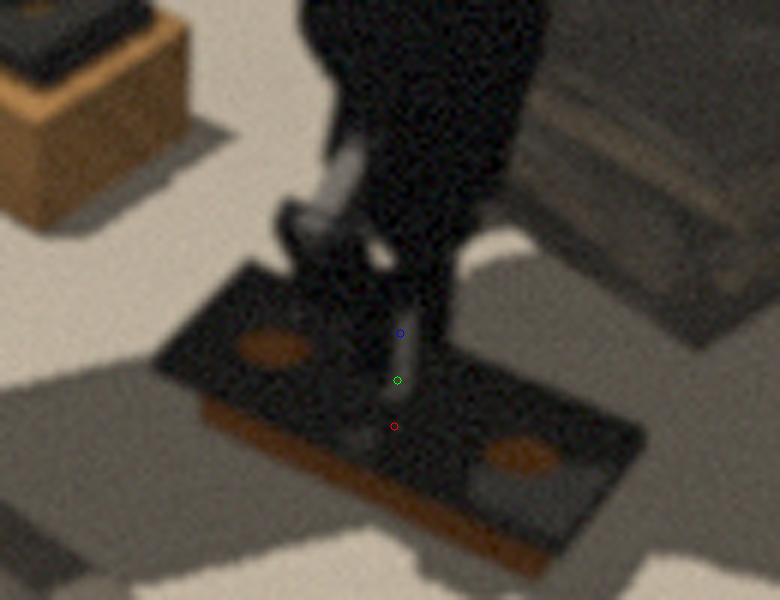

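Here the tips (390,400) sit about 15 mm above the reported TCP, just over the slate top. I'll reopen and go lower.

```bash
python3 -m pendant '[1,0.001,0,-0.01,0, 1,0.001,0.001,-0.01,0, 1,0.001,0.001,-0.01,0, 1,0.001,0.001,-0.01,0, 1,0.001,0.001,-0.01,0]' 60
python3 -m pendant '[1,0,0,0.01,0, 1,0,0,0.029,0, 1,0,0,0.029,0, 1,0,0,0.029,0]' 60
python3 -m pendant '[-0.3,0,0,0,0, -0.3,0,0,0,0, -0.3,0,0,0,0, -0.3,0,0,0,0, -0.3,0,0,0,0]' 60
python3 -c "
from h import *
go(.4132,-.2985,.023,.183)"
```

```text
time: 6.35
position: [0.4134, -0.2988, 0.03]
ee_rot: [-0.0, 0.639, 0.769, 0.0]
contact_force: [0.9, -0.1, -0.6]
width: 0.0853
time: 6.75
position: [0.4129, -0.2988, 0.0079]
ee_rot: [-0.001, 0.64, 0.769, -0.0]
contact_force: [-0.4, -0.3, -0.3]
width: 0.0853
time: 7.25
position: [0.4135, -0.2989, 0.0085]
ee_rot: [0.0, 0.639, 0.769, 0.0]
contact_force: [-0.6, -0.2, 0.1]
width: 0.0302
units [ 0.0005 -0.0003 -0.0194] 0.0002 mm [  0.4  -0.2 -14.5] deg 0.01 | tooly 0.1833 pos [ 0.4135 -0.2989  0.0085] w 0.0302 F [-0.6 -0.2  0.1] t 7.25 j [ 0.34  0.68  0.25  2.24 -0.6   0.28  1.31]
```

Run:
```python
from h import *
s=ctrl.sense();w=cams.get_image("wrist");sc=cams.get_image("scene");tp=cams.get_image("top")
save(sc,"sg2.png");save(w,"wg2.png");save(tp,"tg2.png")
c=cam("scene");p=np.array(s["position"]);S=6;x,y=w2pix(c,[p])[0].astype(int)
o=np.zeros((600,800,3),np.uint8)
a=cv2.resize(sc[y-50:y+25,x-33:x+33],None,fx=S,fy=S,interpolation=cv2.INTER_CUBIC)[:,:,::-1];a=cv2.convertScaleAbs(a,alpha=2.,beta=10)
o[:450,:396]=a;b=cv2.convertScaleAbs(w[60:480,120:520][:,:,::-1],alpha=2.2,beta=10);o[:420,400:]=b
cv2.imwrite("pics/v9.png",o)
```

View pics/v9.png

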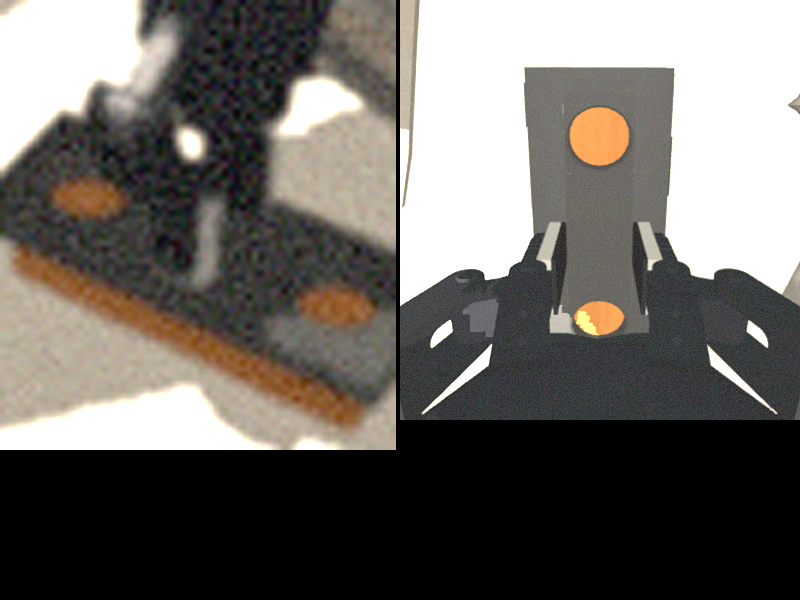

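This view shows the fingers still above the slate at 30 mm opening, with strip ends at crop row 222. The wrist-image geometry puts the real tips about 35 mm (shut) to 45 mm (open) behind the reported TCP, so I'll go lower in small, force-checked steps.

```bash
python3 -m pendant '[1,0,0,-0.005,0, 1,0,0,-0.005,0, 1,0,0,-0.005,0, 1,0,0,-0.005,0, 1,0,0,0.0,0]' 60
python3 -m pendant '[1,0,0,0.01,0, 1,0,0,0.022,0, 1,0,0,0.022,0]' 60
python3 -m pendant '[0.3,0,0,0,0, 0.3,0,0,0,0, 0.3,0,0,0,0, 0.3,0,0,0,0]' 60
python3 -c "
from h import *
go(.4132,-.2985,.023,.183)"
```

```text
time: 7.9
position: [0.4136, -0.299, 0.0085]
ee_rot: [0.0, 0.639, 0.769, 0.0]
contact_force: [0.5, -0.3, -0.2]
width: 0.0856
time: 8.2
position: [0.4128, -0.2985, -0.0096]
ee_rot: [-0.001, 0.64, 0.769, -0.0]
contact_force: [-0.6, -0.6, -0.1]
width: 0.0852
time: 8.6
position: [0.4133, -0.299, -0.0078]
ee_rot: [0.0, 0.64, 0.769, -0.0]
contact_force: [-2.0, 0.5, 6.1]
width: 0.0584
units [ 0.0007  0.     -0.0411] -0.0001 mm [  0.5   0.  -30.8] deg -0.01 | tooly 0.1829 pos [ 0.4133 -0.299  -0.0078] w 0.0584 F [-2.   0.5  6.1] t 8.6 j [ 0.37  0.71  0.22  2.24 -0.62  0.24  1.32]
```

```bash
python3 -m pendant '[1,0,0,-0.008,0, 1,0,0,-0.008,0, 1,0,0,-0.008,0, 1,0,0,0.0,0]' 60
python3 -m pendant '[1,0,0,0.012,0, 1,0,0,0.012,0, 0.3,0,0,0.012,0, 0.3,0,0,0.012,0, 0.3,0,0,0.012,0]' 60
python3 -m pendant '[0.2,0,0,0,0, 0.2,0,0,0,0]' 60
python3 -c "
from h import *
go(.4132,-.2985,.023,.183)"
```

```text
time: 9.0
position: [0.4139, -0.299, -0.0079]
ee_rot: [0.001, 0.639, 0.769, 0.0]
contact_force: [-0.3, -0.1, -0.9]
width: 0.0853
time: 9.5
position: [0.4132, -0.2989, -0.017]
ee_rot: [0.0, 0.64, 0.769, 0.0]
contact_force: [-1.3, 0.3, 0.8]
width: 0.0587
time: 9.7
position: [0.4132, -0.2989, -0.017]
ee_rot: [0.0, 0.64, 0.769, -0.0]
contact_force: [-0.4, -0.3, 3.3]
width: 0.0587
units [ 0.0006  0.0001 -0.0533] -0.0 mm [  0.4   0.1 -40. ] deg -0.0 | tooly 0.183 pos [ 0.4132 -0.2989 -0.017 ] w 0.0587 F [-0.4 -0.3  3.3] t 9.7 j [ 0.38  0.72  0.2   2.25 -0.63  0.22  1.33]
```

```bash
python3 -m pendant '[0,0,0,-0.02,0, 0,0,0,-0.05,0, 0,0,0,-0.1,0, 0,0,0,-0.16,0, 0,0,0,-0.2,0]' 60
python3 - <<'E'
from h import *
s=ctrl.sense();w=cams.get_image("wrist");sc=cams.get_image("scene");save(w,"wl.png")
c=cam("scene");p=np.array(s["position"]);x,y=w2pix(c,[p])[0].astype(int)
o=np.zeros((500,800,3),np.uint8)
a=cv2.resize(sc[y-60:y+40,x-40:x+40],None,fx=5,fy=5,interpolation=cv2.INTER_CUBIC)[:,:,::-1];o[:,:400]=cv2.convertScaleAbs(a,alpha=1.8,beta=10)
o[:420,400:]=cv2.convertScaleAbs(w[60:480,120:520][:,:,::-1],alpha=2.,beta=10)
cv2.imwrite("pics/v10.png",o)
print(np.array(c[2][:3,3]))
go(.4588,-.0396,.14,.034,s)
E
```

```text
time: 10.2
position: [0.4135, -0.299, 0.135]
ee_rot: [0.001, 0.64, 0.769, 0.0]
contact_force: [0.9, -0.8, -2.0]
width: 0.0583
[-0.20704175 -0.77535074  0.73520641]
units [ 0.3291  0.1224 -0.0068] 0.0949 mm [246.8  91.8  -5.1] deg 8.54 | tooly 0.1831 pos [ 0.4135 -0.299   0.135 ] w 0.0583 F [ 0.9 -0.8 -2. ] t 10.2 j [ 0.15  0.49  0.52  2.17 -0.44  0.58  1.17]
```

View pics/v10.png

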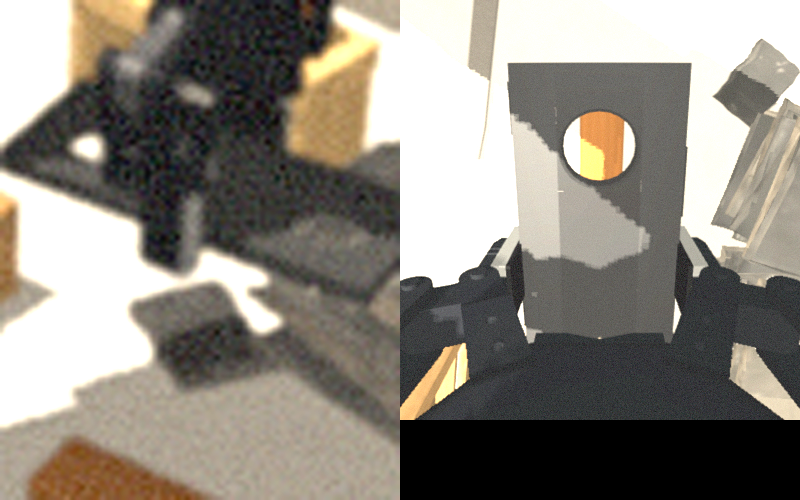

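The slate is held, with its far hole clear at crop (599,146), but in the scene view the finger reaches well below its underside (185,270). I'll set it back and regrip higher, so the fingers won't foul the pile.

```bash
python3 -m pendant '[0,0,0,0.06,0, 0,0,0,0.12,0, 0,0,0,0.17,0, 0,0,0,0.195,0, 0,0,0,0.199,0]' 60
python3 -m pendant '[0,0,0,0.003,0, 1,0,0,0.003,0, 1,0,0,0.003,0, 1,0,0,-0.01,0, 1,0,0,-0.01,0]' 60
python3 -c "
from h import *
go(.4132,-.2985,-.0055,.183)"
```

```text
time: 10.8
position: [0.4119, -0.2977, -0.0191]
ee_rot: [-0.002, 0.64, 0.769, 0.0]
contact_force: [-3.2, 4.8, 23.8]
width: 0.0589
time: 11.3
position: [0.4136, -0.2991, -0.0082]
ee_rot: [0.0, 0.639, 0.769, 0.0]
contact_force: [0.6, -1.0, 0.5]
width: 0.0854
units [ 0.0008 -0.0004 -0.0036] 0.0001 mm [ 0.6 -0.3 -2.7] deg 0.01 | tooly 0.1831 pos [ 0.4136 -0.2991 -0.0082] w 0.0854 F [ 0.6 -1.   0.5] t 11.3 j [ 0.36  0.71  0.23  2.25 -0.65  0.25  1.35]
```

```bash
python3 -m pendant '[1,0,0,-0.004,0, 0,0,0,-0.004,0, 0,0,0,-0.004,0, 0,0,0,-0.004,0, 0,0,0,-0.004,0]' 70
python3 -m pendant '[-0.2,0,0,-0.02,0, -0.2,0,0,-0.06,0, -0.2,0,0,-0.1,0, -0.2,0,0,-0.16,0, -0.2,0,0,-0.2,0]' 70
python3 - <<'E'
from h import *
s=ctrl.sense();w=cams.get_image("wrist");save(w,"wl2.png");c=cam("wrist",s)
go(.4588,-.0396,.15,.034,s)
g=cv2.cvtColor(w,cv2.COLOR_RGB2HSV);
for T in(90,):
    m=(cv2.cvtColor(w,cv2.COLOR_RGB2GRAY)>T).astype(np.uint8);sub=np.zeros_like(m);sub[150:270,270:370]=1
    k,l,st,ce=cv2.connectedComponentsWithStats(m*sub)
    print([(st[i].tolist(),ce[i].round(1).tolist()) for i in range(1,k) if st[i,4]>200])
E
```

```text
time: 11.8
position: [0.4134, -0.2988, -0.0054]
ee_rot: [0.0, 0.639, 0.769, 0.0]
contact_force: [-1.4, 1.0, 10.2]
width: 0.058
time: 12.3
position: [0.4132, -0.299, 0.146]
ee_rot: [0.0, 0.64, 0.769, -0.0]
contact_force: [1.0, -0.3, -3.2]
width: 0.0575
units [ 0.3291  0.1227 -0.0054] 0.0947 mm [246.8  92.   -4.1] deg 8.52 | tooly 0.1827 pos [ 0.4132 -0.299   0.146 ] w 0.0575 F [ 1.  -0.3 -3.2] t 12.3 j [ 0.12  0.48  0.56  2.17 -0.44  0.61  1.18]
[([286, 171, 39, 59, 1371], [304.4, 204.6]), ([342, 177, 10, 43, 295], [346.2, 197.7]), ([270, 183, 22, 87, 971], [275.4, 229.5])]
```

```bash
python3 -m pendant '[-0.2,0.06,0.02,0,0.02, -0.2,0.12,0.045,0,0.05, -0.2,0.18,0.067,0,0.08, -0.2,0.24,0.09,0,0.095, -0.2,0.29,0.108,0,0.095]' 70
python3 -m pendant '[-0.2,0.03,0.01,0,0, -0.2,0.038,0.014,0,0, -0.2,0.038,0.014,0,0, -0.2,0.038,0.014,0,0]' 70
python3 -c "
from h import *
go(.4578,-.0402,.06,.034)"
```

```text
time: 12.85
position: [0.4532, -0.0675, 0.1436]
ee_rot: [-0.0, 0.695, 0.719, -0.0]
contact_force: [1.0, -0.4, -1.4]
width: 0.058
time: 13.25
position: [0.4626, -0.0425, 0.144]
ee_rot: [0.0, 0.695, 0.719, -0.0]
contact_force: [0.8, -0.7, -1.7]
width: 0.0578
units [ 0.0034 -0.0062  0.112 ] -0.0007 mm [ 2.5 -4.7 84. ] deg -0.07 | tooly 0.0328 pos [ 0.4626 -0.0425  0.144 ] w 0.0578 F [ 0.8 -0.7 -1.7] t 13.25 j [-0.5   0.45  0.66  2.27 -0.52  0.57  0.59]
```

Now above the block; I'll lower to 60 mm and check where the slate's hole lies.

```bash
python3 -m pendant '[-0.2,0.003,-0.006,0.04,0, -0.2,0.003,-0.006,0.08,0, -0.2,0.003,-0.006,0.112,0, -0.2,0.003,-0.006,0.112,0, -0.2,0.003,-0.006,0.112,0]' 70
python3 - <<'E'
from h import *
s=ctrl.sense();go(.4578,-.0402,.039,.034,s);w=cams.get_image("wrist");save(w,"wp.png");c=cam("wrist",s)
z=s["position"][2]+.0444;print("pred",w2pix(c,[[.4562,.0070,z]]))
g=cv2.GaussianBlur(cv2.cvtColor(w,cv2.COLOR_RGB2GRAY),(3,3),0)
h=cv2.HoughCircles(g[140:280,260:380],cv2.HOUGH_GRADIENT,1.5,40,param1=60,param2=12,minRadius=30,maxRadius=42)
if h is not None:
    for a in h[0][:3]: print(a+[260,140,0],pix2w(c,a[:2]+[260,140],z).round(4))
cv2.imwrite("pics/v11.png",cv2.convertScaleAbs(w[100:420,200:440][:,:,::-1],alpha=2,beta=10))
E
```

```text
time: 13.75
position: [0.458, -0.041, 0.0604]
ee_rot: [-0.0, 0.696, 0.718, -0.0]
contact_force: [-0.1, -0.2, -2.3]
width: 0.0578
units [ 0.001  -0.0002  0.0285] -0.002 mm [ 0.8 -0.1 21.4] deg -0.18 | tooly 0.0309 pos [ 0.458  -0.041   0.0604] w 0.0578 F [-0.1 -0.2 -2.3] t 13.75 j [-0.33  0.58  0.43  2.33 -0.71  0.36  0.75]
pred [[318.39564696 199.7168925 ]]
[319.25       197.75        35.84999847] [[0.4565 0.0078 0.1048]]
```

```bash
python3 -m pendant '[-0.2,0,0,0.014,-0.002, -0.2,0,0,0.024,-0.002, -0.2,0,0,0.029,-0.002, -0.2,0,0,0.029,-0.002]' 70
python3 -c "
from h import *
go(.4578,-.0412,.035,.034)"
```

```text
time: 14.2
position: [0.4584, -0.0394, 0.0384]
ee_rot: [-0.0, 0.694, 0.72, 0.0]
contact_force: [-0.0, 0.1, -1.2]
width: 0.0578
units [-0.0024 -0.0009  0.0046] 0.0019 mm [-1.8 -0.7  3.4] deg 0.17 | tooly 0.0369 pos [ 0.4584 -0.0394  0.0384] w 0.0578 F [-0.   0.1 -1.2] t 14.2 j [-0.28  0.61  0.36  2.34 -0.76  0.3   0.79]
```

```bash
python3 -m pendant '[-0.2,-0.0015,-0.001,0.002,0.002, -0.2,-0.0015,-0.001,0.0035,0.002, -0.2,-0.0015,-0.001,0.0035,0.002]' 70
python3 -c "
from h import *
go(.4578,-.0412,.035,.034)"
```

```text
time: 14.5
position: [0.4577, -0.0405, 0.0358]
ee_rot: [0.0, 0.695, 0.719, 0.0]
contact_force: [-0.1, -0.0, -1.8]
width: 0.0581
units [-0.0009  0.0001  0.001 ] -0.0001 mm [-0.7  0.1  0.8] deg -0.01 | tooly 0.0338 pos [ 0.4577 -0.0405  0.0358] w 0.0581 F [-0.1 -0.  -1.8] t 14.5 j [-0.27  0.62  0.35  2.35 -0.77  0.29  0.79]
```

```bash
python3 -m pendant '[-0.2,-0.0005,0,0.0015,0, -0.2,-0.0005,0,0.0022,0]' 70
python3 -m pendant '[1,0,0,0,0, 1,0,0,0,0, 1,0,0,0,0, 1,0,0,-0.03,0, 1,0,0,-0.1,0]' 70
python3 -m pendant '[1,0.0,0,-0.06,0, 1,0.05,0,-0.12,0, 1,0.05,0,-0.16,0, 1,0.05,0,-0.16,0, 1,0.05,0,-0.16,0]' 70
python3 - <<'E'
from h import *
s=ctrl.sense();w=cams.get_image("wrist");save(w,"wq.png");c=cam("wrist",s)
go(.4578,-.0402,.25,.034,s)
print(w2pix(c,[[.4572,.0064,.079],[.4604,-.0856,.079]]))
t=trace("wrist","slate_loose_center")
for q in t[:3]:
    P=cv2.findNonZero(q["mask"].astype(np.uint8));M=cv2.fillPoly(np.zeros_like(q["mask"],np.uint8),[cv2.convexHull(P)],1)
    print(q["confidence"],q["rect"],fitbox(c,M,(.458,-.04,.034),(.06,.15),.07,.079)[:2])
cv2.imwrite("pics/v11.png",cv2.convertScaleAbs(w[:,:,::-1],alpha=1.3,beta=10))
E
```

```text
time: 14.7
position: [0.4576, -0.0406, 0.0348]
ee_rot: [-0.0, 0.695, 0.719, 0.001]
contact_force: [-2.9, 1.6, 24.1]
width: 0.0579
time: 15.2
position: [0.4561, -0.0411, 0.1053]
ee_rot: [-0.002, 0.695, 0.719, -0.002]
contact_force: [0.9, 1.1, 0.5]
width: 0.0853
time: 15.7
position: [0.4566, -0.0026, 0.227]
ee_rot: [0.0, 0.694, 0.72, 0.001]
contact_force: [-0.1, -0.5, -0.3]
width: 0.0854
units [-0.0502 -0.0001 -0.0308] 0.0012 mm [-37.6  -0.1 -23.1] deg 0.11 | tooly 0.0358 pos [ 0.4566 -0.0026  0.227 ] w 0.0854 F [-0.1 -0.5 -0.3] t 15.7 j [-0.77  0.32  0.87  2.2  -0.36  0.76  0.37]
[[319.85274561 209.53920029]
 [319.75207156 298.65146109]]
0.81 [285.9, 175.7, 66.8, 147.7] (array([ 0.45736373, -0.03936558,  0.03135867]), np.float64(0.024277186322246982))
```

View pics/v11.png

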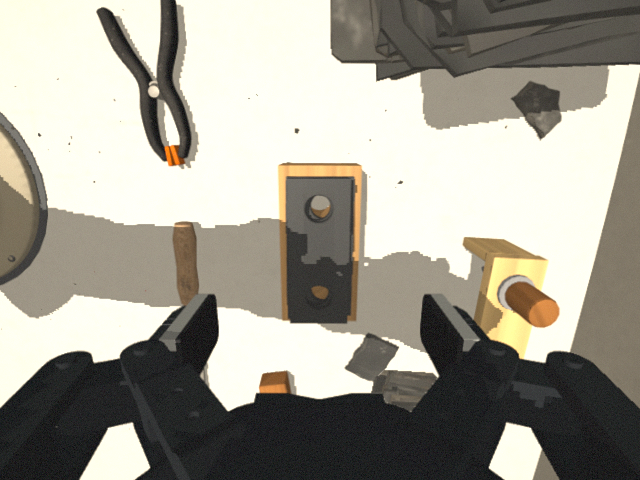

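The slate lies at (0.4574,-0.0394) at angle 0.031, within about 1.5 mm of the block's axis, with its holes at (320,208) and (320,293). Next are the pins. I'll turn the jaws to about 0.5 rad so the camera stays clear of the pile.

```bash
python3 -c "
from h import *
go(.645,-.095,.27,.5)"
```

```text
units [-0.1307  0.248  -0.0591] -0.2967 mm [-98.  186.  -44.4] deg -26.7 | tooly 0.034 pos [ 0.4558 -0.0033  0.2258] w 0.0854 F [-0.1 -0.5  0.4] t 15.8 j [-0.77  0.33  0.86  2.2  -0.36  0.76  0.37]
```

```bash
python3 -m pendant '[1,-0.03,0.05,-0.06,-0.08, 1,-0.06,0.11,-0.06,-0.16, 1,-0.09,0.17,-0.06,-0.24, 1,-0.13,0.23,-0.06,-0.297, 1,-0.13,0.247,-0.06,-0.297]'
python3 -m pendant '[1,0,0,0,0, 1,0,0,0,0]'
python3 - <<'E'
from h import *
s=ctrl.sense();w=cams.get_image("wrist");save(w,"wr.png");c=cam("wrist",s);go(.645,-.095,.27,.5,s)
for t in trace("wrist","pin_a_head")[:5]:
    m=t["mask"].astype(np.uint8);print(round(t["confidence"],2),np.round(t["rect"]),m.sum())
print(w2pix(c,[[.659,-.072,.132],[.658,-.151,.132],[.659,-.072,.088],[.658,-.151,.088]]).round(1).tolist())
hsv=cv2.cvtColor(w,cv2.COLOR_RGB2HSV)
m=((hsv[...,1]>120)&(hsv[...,0]<14)).astype(np.uint8);k,l,st,ce=cv2.connectedComponentsWithStats(m)
print([(st[i].tolist(),ce[i].round(1).tolist()) for i in range(1,k) if st[i,4]>150])
E
```

```text
time: 16.3
position: [0.6467, -0.099, 0.2696]
ee_rot: [-0.0, 0.51, 0.86, -0.001]
contact_force: [-0.2, -0.4, 0.1]
width: 0.085
time: 16.5
position: [0.6439, -0.0958, 0.2694]
ee_rot: [-0.001, 0.511, 0.86, -0.001]
contact_force: [-0.5, 0.2, 0.3]
width: 0.0853
units [ 0.0002  0.0018 -0.0008] -0.0013 mm [ 0.2  1.4 -0.6] deg -0.11 | tooly 0.498 pos [ 0.6439 -0.0958  0.2694] w 0.0853 F [-0.5  0.2  0.3] t 16.5 j [-0.38  0.52  0.68  1.73 -0.37  1.03  0.93]
0.93 [289. 244.  33.  45.] 1153
[[346.6, 206.7], [305.3, 277.1], [343.5, 199.4], [306.9, 262.2]]
[]
```

```bash
cat >> h.py <<'E'
def fitcyl(c,mask,x0,r=.015,z0=.088,z1=.132):
    t=np.linspace(0,2*np.pi,48);S=4;ys,xs=np.nonzero(mask);l,tp=max(xs.min()-12,0),max(ys.min()-12,0);w,h=np.ptp(xs)+25,np.ptp(ys)+25
    m=cv2.resize(mask[tp:tp+h,l:l+w].astype(np.float32),None,fx=S,fy=S)>.5
    def cost(q):
        P=np.concatenate([np.c_[q[0]/1e3+r*np.cos(t),q[1]/1e3+r*np.sin(t),0*t+z] for z in(z0,z1)])
        H=(cv2.convexHull(w2pix(c,P).astype(np.float32))-[l,tp]+.5)*S-.5
        im=np.zeros(m.shape,np.uint8);cv2.fillPoly(im,[np.round(H*16).astype(np.int32)],1,shift=4)
        return (im.astype(bool)^m).sum()/m.sum()
    q0=np.array(x0)*1e3;r_=minimize(cost,q0,method="Nelder-Mead",options=dict(initial_simplex=[q0,q0+[4,0],q0+[0,4]]))
    return (r_.x/1e3).round(4),round(r_.fun,3)
E
python3 - <<'E'
from h import *
s=ctrl.sense();w=cams.get_image("wrist");c=cam("wrist",s)
for n,cc,im in(("wrist",c,w),("top",cam("top"),cams.get_image("top"))):
    for t in trace(n,"pin_a_head")[:3]:
        x,y,ww,h=t["rect"];g=pix2w(cc,[[x+ww/2,y+h/2]],.115)[0,:2]
        print(n,round(t["confidence"],2),g.round(4),fitcyl(cc,t["mask"],g))
hsv=cv2.cvtColor(w,cv2.COLOR_RGB2HSV);print([hsv[int(v),int(u)].tolist() for u,v in w2pix(c,[[.659,-.072,.132],[.658,-.151,.132],[.66,-.111,.082]])])
h0=hsv[277,305]
m=(((hsv[...,1]>150)&(hsv[...,0]<13))).astype(np.uint8);k,l,st,ce=cv2.connectedComponentsWithStats(m)
for i in range(1,k):
    if st[i,4]>300 :
        x,y,ww,h=st[i,:4];g=pix2w(c,[[x+ww/2,y+h/2]],.115)[0,:2];print("col",st[i],g.round(4),fitcyl(c,l==i,g))
E
```

```text
wrist 0.94 [ 0.6554 -0.1465] (array([ 0.6551, -0.1467]), np.float64(0.158))
[[14, 171, 183], [15, 176, 97], [23, 113, 243]]
```

Run:
```python
from h import *
s=ctrl.sense();w=cams.get_image("wrist");c=cam("wrist",s)
hsv=cv2.cvtColor(w,cv2.COLOR_RGB2HSV)
for S in(125,145):
  m=(((hsv[...,1]>S)&(hsv[...,0]<19)&(hsv[...,2]>50))).astype(np.uint8);k,l,st,ce=cv2.connectedComponentsWithStats(m)
  for i in range(1,k):
    if 300<st[i,4]<3000 and st[i,0]>250:
        x,y,ww,h=st[i,:4];g=pix2w(c,[[x+ww/2,y+h/2]],.115)[0,:2];print("col",S,st[i],g.round(4),fitcyl(c,cv2.morphologyEx((l==i).astype(np.uint8),cv2.MORPH_CLOSE,np.ones((5,5))),g))
```

```text
col 125 [328 185  34  41 958] [ 0.661 -0.072] (array([ 0.6601, -0.0713]), np.float64(0.079))
col 125 [ 270  219   64   72 1554] [ 0.648  -0.1367] (array([ 0.6578, -0.1509]), np.float64(0.544))
col 145 [330 186  31  34 841] [ 0.6602 -0.0697] (array([ 0.6579, -0.0702]), np.float64(0.174))
col 145 [289 250  29  39 892] [ 0.6566 -0.1497] (array([ 0.6565, -0.1484]), np.float64(0.191))
```

```bash
python3 -c "
from h import *
go(.6597,-.0715,.12,.5)"
```

```text
units [0.0164 0.0321 0.2025] 0.0007 mm [ 12.3  24.1 151.9] deg 0.06 | tooly 0.5011 pos [ 0.6445 -0.0939  0.2719] w 0.0853 F [-0.4 -0.2 -0. ] t 16.85 j [-0.38  0.51  0.68  1.73 -0.37  1.03  0.93]
```

```bash
python3 -m pendant '[1,0.016,0.032,0.05,0, 1,0.016,0.032,0.11,0, 1,0.016,0.032,0.17,0, 1,0.016,0.032,0.2,0, 1,0.016,0.032,0.2,0]'
python3 -m pendant '[1,0,0,0,0]'
python3 -c "
from h import *
go(.6597,-.0715,.06,.5)"
```

```text
time: 17.35
position: [0.658, -0.0714, 0.1185]
ee_rot: [-0.002, 0.51, 0.86, -0.001]
contact_force: [0.4, 0.1, 0.6]
width: 0.0852
time: 17.45
position: [0.6604, -0.0726, 0.1223]
ee_rot: [0.0, 0.51, 0.86, -0.0]
contact_force: [1.1, -1.0, 1.2]
width: 0.0854
units [ 0.0018 -0.0001  0.0831] 0.0003 mm [ 1.4 -0.1 62.3] deg 0.02 | tooly 0.5004 pos [ 0.6604 -0.0726  0.1223] w 0.0854 F [ 1.1 -1.   1.2] t 17.45 j [-0.33  0.68  0.57  1.84 -0.51  0.77  1.01]
```

```bash
python3 -m pendant '[1,0.001,0,0.04,0, 1,0.001,0,0.07,0, 1,0.001,0,0.083,0, 1,0.001,0,0.083,0]'
python3 -m pendant '[-0.5,0,0,0,0, -0.5,0,0,0,0, -0.5,0,0,0,0, -0.5,0,0,0,0, -0.5,0,0,0,0]' 60
python3 -m pendant '[-0.6,0,0,0,0, -0.6,0,0,0,0]' 60
python3 -c "
from h import *
go(.6597,-.0715,.06,.5)"
```

```text
time: 17.85
position: [0.6601, -0.0719, 0.0598]
ee_rot: [0.0, 0.51, 0.86, 0.0]
contact_force: [-0.1, -0.1, -0.0]
width: 0.0855
time: 18.35
position: [0.6603, -0.0718, 0.0603]
ee_rot: [0.0, 0.51, 0.86, 0.0]
contact_force: [-0.1, 0.8, 6.5]
width: 0.0291
time: 18.55
position: [0.6603, -0.0718, 0.0602]
ee_rot: [0.0, 0.51, 0.86, 0.0]
contact_force: [-1.3, 0.4, 6.2]
width: 0.0289
units [ 0.0008 -0.0005  0.0003] 0.0003 mm [ 0.6 -0.3  0.2] deg 0.03 | tooly 0.5005 pos [ 0.6603 -0.0718  0.0602] w 0.0289 F [-1.3  0.4  6.2] t 18.55 j [-0.29  0.75  0.5   1.87 -0.57  0.66  1.06]
```

```bash
python3 -m pendant '[-0.6,0,0,-0.03,0, -0.6,0,0,-0.06,0, -0.6,0,0,-0.1,0, -0.6,0,0,-0.14,0, -0.6,0,0,-0.165,0]' 80
python3 -m pendant '[-0.6,0,0,0,0]' 80
python3 - <<'E'
from h import *
s=ctrl.sense();w=cams.get_image("wrist");save(w,"wpin.png");c=cam("wrist",s)
go(.4572,.0064,.185,.6,s)
p=np.array(s["position"]);print("pred head top px",w2pix(c,[p+[0,0,.072],p+[0,0,.022],p-[0,0,.05]]).round(1).tolist())
E
```

```text
time: 19.05
position: [0.6601, -0.0721, 0.1852]
ee_rot: [0.001, 0.51, 0.86, 0.0]
contact_force: [-0.4, -0.9, -1.9]
width: 0.0284
time: 19.15
position: [0.661, -0.0723, 0.1856]
ee_rot: [0.002, 0.51, 0.86, 0.001]
contact_force: [0.9, -0.0, -2.4]
width: 0.0287
units [ 0.2224 -0.1881 -0.0003] -0.0634 mm [ 166.8 -141.1   -0.2] deg -5.71 | tooly 0.5003 pos [ 0.661  -0.0723  0.1856] w 0.0287 F [ 0.9 -0.  -2.4] t 19.15 j [-0.37  0.61  0.63  1.79 -0.45  0.88  0.96]
pred head top px [[320.6, 354.8], [319.7, 292.9], [319.1, 248.5]]
```

```bash
python3 -m pendant '[-0.6,0.04,-0.034,0,-0.01, -0.6,0.09,-0.076,0,-0.03, -0.6,0.14,-0.118,0,-0.05, -0.6,0.18,-0.152,0,-0.063, -0.6,0.21,-0.178,0,-0.063]' 80
python3 -m pendant '[-0.6,0.01,-0.01,0,0, -0.6,0.01,-0.01,0,0, -0.6,0.01,-0.01,0,0]' 80
python3 - <<'E'
from h import *
s=ctrl.sense();w=cams.get_image("wrist");save(w,"wpin2.png");c=cam("wrist",s)
go(.4572,.0064,.135,.6,s)
p=np.array(s["position"]);print("pred tip px, hole",w2pix(c,[p-[0,0,.05],[.4572,.0064,.079]]).round(1).tolist())
x,y=w2pix(c,[p-[0,0,.05]])[0].astype(int)
o=cv2.resize(w[y-50:y+90,x-70:x+70],None,fx=4,fy=4,interpolation=cv2.INTER_CUBIC)[:,:,::-1]
o=cv2.convertScaleAbs(o,alpha=1.8,beta=10)
for P,col in((p-[0,0,.05],(0,0,255)),(np.array([.4572,.0064,.079]),(0,255,0)),(p+[0,0,.022],(255,0,0))):
    q=((w2pix(c,[P])[0]-[x-70,y-50]+.5)*4).astype(int);cv2.circle(o,tuple(map(int,q)),4,col,1)
cv2.imwrite("pics/v12.png",o)
E
```

```text
time: 19.7
position: [0.4633, 0.0032, 0.1817]
ee_rot: [-0.002, 0.466, 0.885, -0.001]
contact_force: [0.8, 1.0, -2.0]
width: 0.0285
time: 20.0
position: [0.4577, 0.0041, 0.1829]
ee_rot: [0.001, 0.467, 0.884, -0.0]
contact_force: [0.6, 0.3, -2.3]
width: 0.0284
units [0.003  0.0011 0.0638] -0.0002 mm [ 2.2  0.8 47.9] deg -0.02 | tooly 0.5997 pos [0.4577 0.0041 0.1829] w 0.0284 F [ 0.6  0.3 -2.3] t 20.0 j [-0.62  0.36  0.66  2.24 -0.37  0.64  0.9 ]
pred tip px, hole [[319.3, 248.6], [320.2, 227.1]]
```

View pics/v12.png

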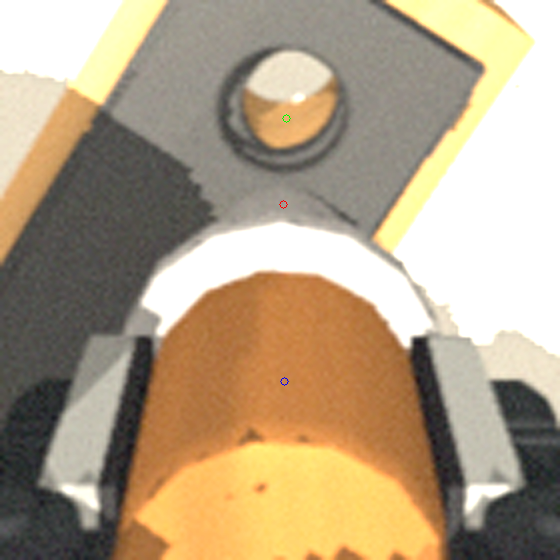

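The view confirms the pin is held upright, its nose about where predicted (283,195), with the slate hole ring at (284,108) and the block bore visible inside it. I'll lower it into the hole in stages.

```bash
python3 -m pendant '[-0.6,0.003,0.001,0,0, -0.6,0.003,0.001,0.03,0, -0.6,0.003,0.001,0.06,0, -0.6,0.003,0.001,0.09,0, -0.6,0.003,0.001,0.105,0]' 80
python3 -m pendant '[-0.6,0,0,0,0]' 80
python3 -c "
from h import *
go(.4572,.0064,.057,.6)"
```

```text
time: 20.55
position: [0.4561, 0.0063, 0.1026]
ee_rot: [-0.0, 0.467, 0.884, -0.001]
contact_force: [0.1, -0.5, -2.6]
width: 0.0281
time: 20.65
position: [0.4558, 0.0061, 0.1031]
ee_rot: [-0.001, 0.467, 0.884, -0.001]
contact_force: [-0.6, 0.3, -2.0]
width: 0.0282
units [-0.0008  0.002   0.0615] -0.0009 mm [-0.6  1.5 46.1] deg -0.08 | tooly 0.5986 pos [0.4558 0.0061 0.1031] w 0.0282 F [-0.6  0.3 -2. ] t 20.65 j [-0.48  0.49  0.49  2.31 -0.54  0.45  1.05]
```

```bash
python3 -m pendant '[-0.6,0,0.0015,0.008,0, -0.6,0,0.0015,0.016,0, -0.6,0,0.0015,0.024,0, -0.6,0,0.0015,0.03,0, -0.6,0,0.0015,0.03,0]' 100
python3 -c "
from h import *
go(.4572,.0064,.057,.6)"
```

```text
time: 21.15
position: [0.4577, 0.0068, 0.0816]
ee_rot: [0.001, 0.467, 0.884, 0.0]
contact_force: [1.6, -1.9, -2.8]
width: 0.0276
units [-0.0001 -0.0009  0.0328] -0.0006 mm [-0.1 -0.6 24.6] deg -0.06 | tooly 0.599 pos [0.4577 0.0068 0.0816] w 0.0276 F [ 1.6 -1.9 -2.8] t 21.15 j [-0.44  0.53  0.43  2.33 -0.59  0.39  1.09]
```

```bash
python3 -m pendant '[-0.6,0,0,0.006,0, -0.6,0,0,0.012,0, -0.6,0,0,0.018,0, -0.6,0,0,0.018,0]' 100
python3 -c "
from h import *
go(.4572,.0064,.057,.6)"
```

```text
time: 21.55
position: [0.4562, 0.0074, 0.0676]
ee_rot: [-0.001, 0.467, 0.884, -0.0]
contact_force: [0.9, -0.3, -4.1]
width: 0.0285
units [-0.0019  0.0004  0.0142] -0.0002 mm [-1.4  0.3 10.6] deg -0.02 | tooly 0.5996 pos [0.4562 0.0074 0.0676] w 0.0285 F [ 0.9 -0.3 -4.1] t 21.55 j [-0.41  0.55  0.39  2.33 -0.61  0.35  1.11]
```

```bash
python3 -m pendant '[-0.6,0,0,0.006,0, -0.6,0,0,0.011,0, -0.6,0,0,0.011,0]' 100
python3 -m pendant '[-0.6,0,0,0.003,0, -0.6,0,0,0.005,0, -0.6,0,0,0.005,0]' 100
python3 -c "
from h import *
go(.4572,.0064,.057,.6)"
```

```text
time: 21.85
position: [0.4566, 0.0069, 0.0595]
ee_rot: [-0.0, 0.467, 0.884, -0.0]
contact_force: [2.6, -2.1, -4.2]
width: 0.028
time: 22.15
position: [0.4569, 0.0069, 0.0572]
ee_rot: [0.0, 0.467, 0.884, 0.001]
contact_force: [-2.1, -4.4, 18.4]
width: 0.0283
units [-0.0008  0.      0.0002] -0.0009 mm [-0.6  0.   0.2] deg -0.08 | tooly 0.5986 pos [0.4569 0.0069 0.0572] w 0.0283 F [-2.1 -4.4 18.4] t 22.15 j [-0.38  0.57  0.36  2.34 -0.64  0.32  1.13]
```

```bash
python3 -m pendant '[-0.6,0,0,0.001,0, -0.6,0,0,0.001,0]' 100
python3 -m pendant '[1,0,0,0,0, 1,0,0,0,0, 1,0,0,0,0, 1,0,0,-0.05,0, 1,0,0,-0.1,0]' 60
python3 -m pendant '[1,0,0,-0.06,0, 1,0,0,-0.12,0, 1,0,0,-0.15,0, 1,0,0,-0.15,0]' 60
python3 - <<'E'
from h import *
s=ctrl.sense();w=cams.get_image("wrist");save(w,"wh1.png");c=cam("wrist",s)
go(.6583,-.151,.16,.5,s)
hsv=cv2.cvtColor(w,cv2.COLOR_RGB2HSV)
m=(((hsv[...,1]>135)&(hsv[...,0]<18)&(hsv[...,2]>50))).astype(np.uint8);k,l,st,ce=cv2.connectedComponentsWithStats(m)
for i in range(1,k):
    if st[i,4]>600: g=pix2w(c,[ce[i]],.11)[0,:2];print(st[i],g.round(4),fitcyl(c,l==i,g,z0=.085,z1=.129))
E
```

```text
time: 22.35
position: [0.4569, 0.0069, 0.0571]
ee_rot: [0.0, 0.467, 0.884, 0.001]
contact_force: [-3.2, -3.9, 32.6]
width: 0.0279
time: 22.85
position: [0.4556, 0.007, 0.1305]
ee_rot: [-0.002, 0.467, 0.884, -0.001]
contact_force: [0.6, 0.4, 0.3]
width: 0.0857
time: 23.25
position: [0.4582, 0.0077, 0.2455]
ee_rot: [0.001, 0.466, 0.885, 0.002]
contact_force: [0.3, -0.3, -1.6]
width: 0.0856
units [-0.3253  0.1001  0.1146] 0.064 mm [-243.9   75.1   86. ] deg 5.76 | tooly 0.6005 pos [0.4582 0.0077 0.2455] w 0.0856 F [ 0.3 -0.3 -1.6] t 23.25 j [-0.75  0.27  0.78  2.17 -0.27  0.79  0.8 ]
[ 227  157  141  153 2015] [0.4461 0.0057] (array([0.429 , 0.0401]), np.float64(1.13))
[300 200  34  39 995] [0.4556 0.0082] (array([0.4549, 0.0095]), np.float64(0.159))
```

```bash
python3 -m pendant '[1,-0.06,0.02,0,0.09, 1,-0.12,0.037,0,0.18, 1,-0.18,0.055,0,0.27, 1,-0.24,0.074,0,0.36, 1,-0.3,0.09,0,0.446]'
python3 -m pendant '[1,-0.007,0.025,0,0, 1,-0.007,0.025,0,0, 1,-0.007,0.025,0,0]'
python3 - <<'E'
from h import *
s=ctrl.sense();w=cams.get_image("wrist");save(w,"wr2.png");c=cam("wrist",s)
go(.6583,-.151,.12,-.1,s)
hsv=cv2.cvtColor(w,cv2.COLOR_RGB2HSV)
for S in(115,125,135,145):
  m=(((hsv[...,1]>S)&(hsv[...,0]<18)&(hsv[...,2]>45))).astype(np.uint8);k,l,st,ce=cv2.connectedComponentsWithStats(m)
  for i in range(1,k):
    if 500<st[i,4]<2500: g=pix2w(c,[ce[i]],.115)[0,:2];print(S,st[i],g.round(4),fitcyl(c,l==i,g))
for t in trace("wrist","pin_b_head")[:2]:
    g=pix2w(c,[np.array(t["rect"][:2])+np.array(t["rect"][2:])/2],.115)[0,:2];print(t["confidence"],t["rect"],g,fitcyl(c,t["mask"],g))
E
```

```text
time: 23.8
position: [0.6404, -0.1411, 0.2403]
ee_rot: [-0.001, 0.744, 0.669, -0.001]
contact_force: [-0.6, -0.0, 0.5]
width: 0.0854
time: 24.1
position: [0.6566, -0.1476, 0.2406]
ee_rot: [-0.001, 0.742, 0.67, -0.001]
contact_force: [0.1, 1.1, -0.4]
width: 0.0856
units [-0.0043  0.0033  0.1608] -0.001 mm [ -3.2   2.5 120.6] deg -0.09 | tooly -0.1016 pos [ 0.6566 -0.1476  0.2406] w 0.0856 F [ 0.1  1.1 -0.4] t 24.1 j [-0.38  0.63  0.87  1.72 -0.54  1.06  0.57]
115 [  27   40   66   47 2157] [0.4591 0.0077] (array([0.4597, 0.0063]), np.float64(0.189))
115 [ 303  206   36   41 1114] [ 0.6567 -0.1501] (array([ 0.657 , -0.1497]), np.float64(0.108))
115 [ 113  285   51   59 1835] [ 0.4722 -0.2181] (array([ 0.4742, -0.2211]), np.float64(0.563))
115 [  82  442   68   38 1631] [ 0.3994 -0.4015] (array([ 0.3941, -0.413 ]), np.float64(0.463))
125 [  27   40   66   47 2141] [0.4591 0.0077] (array([0.4586, 0.0071]), np.float64(0.199))
125 [ 303  206   35   41 1101] [ 0.6566 -0.1501] (array([ 0.6568, -0.1493]), np.float64(0.114))
125 [ 114  286   50   58 1815] [ 0.4723 -0.2181] (array([ 0.4723, -0.218 ]), np.float64(0.569))
135 [  27   40   66   47 2120] [0.459  0.0078] (array([0.4586, 0.0073]), np.float64(0.211))
135 [ 303  206   35   41 1073] [ 0.6566 -0.1499] (array([ 0.6565, -0.1491]), np.float64(0.143))
135 [ 114  286   50   58 1801] [ 0.4723 -0.2181] (array([ 0.4736, -0.2192]), np.float64(0.568))
145 [  27   40   66   46 2094] [0.459  0.0078] (array([0.4604, 0.0069]), np.float64(0.221))
145 [ 303  206   34   40 1041] [ 0.6566 -0.1498] (array([ 0.6562, -0.1485]), np.float64(0.178))
145 [ 114  286   50   58 1785] [ 0.4723 -0.218 ] (array([ 0.4729, -0.2191]), np.float64(0.569))
0.56 [22.8, 38.5, 80.4, 55.5] [0.46184614 0.00493359] (array([0.4624, 0.006 ]), np.float64(0.136))
```

```bash
python3 -m pendant '[1,-0.0037,0.0022,0.05,0, 1,-0.0037,0.0022,0.11,0, 1,-0.0037,0.0022,0.16,0, 1,-0.0037,0.0022,0.2,0, 1,-0.0037,0.0022,0.225,0]'
python3 -m pendant '[1,0,0,0.01,0, 1,0,0,0.01,0]'
python3 -c "
from h import *
go(.6575,-.1505,.06,-.1)"
```

```text
time: 24.7
position: [0.6573, -0.1489, 0.072]
ee_rot: [-0.001, 0.742, 0.671, -0.001]
contact_force: [-0.7, 1.3, 0.5]
width: 0.0854
time: 24.9
position: [0.6583, -0.1498, 0.0664]
ee_rot: [-0.001, 0.742, 0.671, -0.0]
contact_force: [0.2, -0.7, 0.4]
width: 0.0853
units [-0.001  -0.001   0.0085] -0.0004 mm [-0.8 -0.7  6.4] deg -0.04 | tooly -0.1006 pos [ 0.6583 -0.1498  0.0664] w 0.0853 F [ 0.2 -0.7  0.4] t 24.9 j [-0.27  0.81  0.69  1.85 -0.73  0.76  0.73]
```

```bash
python3 -m pendant '[1,-0.001,-0.001,0.0085,0, 1,-0.001,-0.001,0.0085,0]'
python3 -m pendant '[-0.5,0,0,0,0, -0.5,0,0,0,0, -0.5,0,0,0,0, -0.5,0,0,0,0, -0.6,0,0,0,0]' 60
python3 -m pendant '[-0.6,0,0,0,0, -0.6,0,0,0,0]' 80
python3 -c "
from h import *
go(.6575,-.1505,.06,-.1)"
```

```text
time: 25.1
position: [0.6583, -0.1511, 0.0609]
ee_rot: [0.0, 0.742, 0.671, 0.0]
contact_force: [0.0, 0.1, -0.0]
width: 0.0852
time: 25.6
position: [0.6583, -0.1512, 0.0609]
ee_rot: [0.0, 0.742, 0.67, 0.0]
contact_force: [-1.0, 1.4, 5.4]
width: 0.0289
time: 25.8
position: [0.6583, -0.1512, 0.0609]
ee_rot: [0.0, 0.742, 0.67, 0.0]
contact_force: [-2.2, 0.1, 5.3]
width: 0.0286
units [ 0.0009 -0.0012  0.0012] -0.0008 mm [ 0.7 -0.9  0.9] deg -0.07 | tooly -0.1012 pos [ 0.6583 -0.1512  0.0609] w 0.0286 F [-2.2  0.1  5.3] t 25.8 j [-0.27  0.81  0.69  1.85 -0.74  0.75  0.73]
```

```bash
python3 -m pendant '[-0.6,0,0,-0.03,0, -0.6,0,0,-0.06,0, -0.6,0,0,-0.1,0, -0.6,0,0,-0.14,0, -0.6,0,0,-0.165,0]' 80
python3 -m pendant '[-0.6,0,0,0,0]' 80
python3 -c "
from h import *
go(.4604,-.0856,.185,.03)"
```

```text
time: 26.3
position: [0.6586, -0.1516, 0.186]
ee_rot: [0.001, 0.742, 0.67, 0.0]
contact_force: [-0.0, 0.3, -2.2]
width: 0.0282
time: 26.4
position: [0.6593, -0.1519, 0.1864]
ee_rot: [0.002, 0.742, 0.67, 0.001]
contact_force: [-0.3, -0.2, -3.2]
width: 0.0284
units [ 0.0611 -0.2728  0.0008] -0.0835 mm [  45.8 -204.6    0.6] deg -7.51 | tooly -0.1011 pos [ 0.6593 -0.1519  0.1864] w 0.0284 F [-0.3 -0.2 -3.2] t 26.4 j [-0.35  0.68  0.82  1.77 -0.6   0.96  0.62]
```

```bash
python3 -m pendant '[-0.6,0.013,-0.06,0,-0.02, -0.6,0.026,-0.12,0,-0.04, -0.6,0.04,-0.18,0,-0.06, -0.6,0.052,-0.23,0,-0.083, -0.6,0.061,-0.273,0,-0.083]' 80
python3 -m pendant '[-0.6,0,0,0,0, -0.6,0,0,0,0]' 80
python3 - <<'E'
from h import *
s=ctrl.sense();w=cams.get_image("wrist");save(w,"wpin4.png");c=cam("wrist",s);go(.4602,-.0854,.135,.03,s)
g=cv2.GaussianBlur(cv2.cvtColor(w,cv2.COLOR_RGB2GRAY),(3,3),0)
p=w2pix(c,[[.4602,-.0854,.079]])[0];print("pred",p);x,y=p.astype(int)
h=cv2.HoughCircles(g[y-35:y+35,x-40:x+40],cv2.HOUGH_GRADIENT,1.5,30,param1=60,param2=10,minRadius=13,maxRadius=22)
if h is not None:
    for a in h[0][:2]: print(a+[x-40,y-35,0],pix2w(c,a[:2]+[x-40,y-35],.079).round(4))
E
```

```text
time: 26.9
position: [0.4561, -0.0839, 0.183]
ee_rot: [-0.001, 0.696, 0.718, -0.001]
contact_force: [-0.1, -0.4, -2.4]
width: 0.0285
time: 27.1
position: [0.4587, -0.0844, 0.1837]
ee_rot: [-0.0, 0.696, 0.718, -0.0]
contact_force: [0.6, -1.0, -1.9]
width: 0.0284
units [-0.0014  0.002   0.0649] -0.0001 mm [-1.   1.5 48.7] deg -0.01 | tooly 0.0299 pos [ 0.4587 -0.0844  0.1837] w 0.0284 F [ 0.6 -1.  -1.9] t 27.1 j [-0.56  0.43  0.87  2.23 -0.52  0.7   0.71]
pred [320.98944771 230.63659266]
[300.25       231.75        19.45000076] [[ 0.4429 -0.0869  0.079 ]]
[315.25       263.25        19.45000076] [[ 0.4562 -0.1143  0.079 ]]
```

```bash
python3 -m pendant '[-0.6,-0.0014,0.002,0,0, -0.6,-0.0014,0.002,0.03,0, -0.6,-0.0014,0.002,0.06,0, -0.6,-0.0014,0.002,0.085,0, -0.6,-0.0014,0.002,0.105,0]' 80
python3 -m pendant '[-0.6,0,0,0,0]' 80
python3 -c "
from h import *
go(.4602,-.0854,.058,.03)"
```

```text
time: 27.65
position: [0.4614, -0.0866, 0.1039]
ee_rot: [0.0, 0.697, 0.717, -0.001]
contact_force: [0.3, 0.1, -2.0]
width: 0.0287
time: 27.75
position: [0.4606, -0.0866, 0.1037]
ee_rot: [-0.001, 0.697, 0.717, -0.001]
contact_force: [-0.1, -0.0, -1.2]
width: 0.0285
units [ 0.0016 -0.0003  0.0609] -0.0009 mm [ 1.2 -0.2 45.7] deg -0.08 | tooly 0.0286 pos [ 0.4606 -0.0866  0.1037] w 0.0285 F [-0.1 -0.  -1.2] t 27.75 j [-0.4   0.55  0.67  2.29 -0.71  0.52  0.87]
```

```bash
python3 -m pendant '[-0.6,0.0015,0,0.008,0, -0.6,0.0015,0,0.016,0, -0.6,0.0015,0,0.024,0, -0.6,0.0015,0,0.03,0, -0.6,0.0015,0,0.03,0]' 100
python3 -c "
from h import *
go(.4602,-.0854,.058,.03)"
```

```text
time: 28.25
position: [0.4602, -0.0847, 0.0825]
ee_rot: [-0.0, 0.697, 0.717, -0.0]
contact_force: [-1.7, -0.1, -2.5]
width: 0.0282
units [-0.0009  0.      0.0326] -0.0005 mm [-0.7  0.  24.5] deg -0.05 | tooly 0.0292 pos [ 0.4602 -0.0847  0.0825] w 0.0282 F [-1.7 -0.1 -2.5] t 28.25 j [-0.35  0.57  0.61  2.31 -0.77  0.47  0.92]
```

```bash
python3 -m pendant '[-0.6,-0.0005,0,0.007,0, -0.6,-0.0005,0,0.014,0, -0.6,-0.0005,0,0.02,0, -0.6,-0.0005,0,0.026,0, -0.6,-0.0005,0,0.029,0]' 100
python3 -m pendant '[-0.6,0,0,0.002,0, -0.6,0,0,0.002,0]' 100
python3 -c "
from h import *
go(.4602,-.0854,.058,.03)"
```

```text
time: 28.75
position: [0.4621, -0.0853, 0.061]
ee_rot: [0.001, 0.697, 0.718, 0.001]
contact_force: [3.4, 2.2, 1.5]
width: 0.028
time: 28.95
position: [0.4607, -0.0855, 0.0595]
ee_rot: [0.0, 0.697, 0.717, -0.0]
contact_force: [1.9, 1.9, -3.8]
width: 0.0282
units [ 0.0002 -0.0007  0.0019] -0.0006 mm [ 0.1 -0.5  1.5] deg -0.05 | tooly 0.0291 pos [ 0.4607 -0.0855  0.0595] w 0.0282 F [ 1.9  1.9 -3.8] t 28.95 j [-0.3   0.61  0.54  2.32 -0.83  0.41  0.96]
```

```bash
python3 -m pendant '[-0.6,0,0,0.0015,0, -0.6,0,0,0.003,0, -0.6,0,0,0.003,0]' 100
python3 -m pendant '[-0.6,0,0,0.001,0, -0.6,0,0,0.001,0]' 100
python3 -c "
from h import *
go(.4602,-.0854,.058,.03)"
```

```text
time: 29.25
position: [0.4606, -0.0855, 0.0578]
ee_rot: [0.0, 0.697, 0.717, 0.0]
contact_force: [1.6, 2.6, 7.9]
width: 0.0284
time: 29.45
position: [0.4607, -0.0855, 0.0578]
ee_rot: [0.0, 0.697, 0.717, 0.001]
contact_force: [-1.0, 2.9, 23.3]
width: 0.0278
units [ 0.0001 -0.0006 -0.0003] -0.0009 mm [ 0.1 -0.5 -0.2] deg -0.08 | tooly 0.0286 pos [ 0.4607 -0.0855  0.0578] w 0.0278 F [-1.   2.9 23.3] t 29.45 j [-0.29  0.61  0.53  2.32 -0.83  0.4   0.97]
```

```bash
python3 -m pendant '[1,0,0,0,0, 1,0,0,0,0, 1,0,0,0,0, 1,0,0,-0.05,0, 1,0,0,-0.1,0]' 60
python3 -m pendant '[1,0.0,0,-0.06,0, 1,0.0,0,-0.12,0, 1,0.03,0,-0.18,0, 1,0.06,0,-0.2,0, 1,0.06,0,-0.2,0]' 60
python3 - <<'E'
from h import *
s=ctrl.sense();go(.46,-.04,.3,.03,s);w=cams.get_image("wrist");save(w,"wend.png")
sc=cams.get_image("scene");save(sc,"send.png")
for n,im,c in(("scene",sc,cam("scene")),("wrist",w,cam("wrist",s))):
  hsv=cv2.cvtColor(im,cv2.COLOR_RGB2HSV)
  for nm,P in(("1",(.457,.0065)),("0",(.4603,-.0855))):
    print(n,nm,"pred",w2pix(c,[[*P,.107],[*P,.129]]).round(1).tolist(),end=" ")
    b=w2pix(c,[[*P,.107]])[0].astype(int);print(hsv[b[1],b[0]])
  for t in trace(n,"pin_a_head")[:4]:
    m=t["mask"].astype(np.uint8);r=np.round(t["rect"]).tolist()
    best=[]
    for dz in(-.004,0,.004,.008,.014):
        g=pix2w(c,[[r[0]+r[2]/2,r[1]+r[3]/2]],.1)[0,:2];f=fitcyl(c,m,g,r=.0165,z0=.079+dz,z1=.129+dz);best.append((dz,f[0].tolist(),float(f[1])))
    print(round(t["confidence"],2),r,m.sum(),best)
  for q in("slate_loose_center",):
    for t in trace(n,q)[:2]: print(q,round(t["confidence"],2),np.round(t["rect"]))
E
```

```text
time: 29.95
position: [0.4593, -0.0857, 0.1317]
ee_rot: [-0.001, 0.697, 0.717, -0.002]
contact_force: [1.3, 0.7, 0.3]
width: 0.0852
time: 30.45
position: [0.4602, -0.0376, 0.2831]
ee_rot: [0.0, 0.695, 0.719, 0.002]
contact_force: [-0.0, -0.3, -0.7]
width: 0.0856
units [-0.0032 -0.0004 -0.0226] 0.0025 mm [ -2.4  -0.3 -17. ] deg 0.22 | tooly 0.0339 pos [ 0.4602 -0.0376  0.2831] w 0.0856 F [-0.  -0.3 -0.7] t 30.45 j [-0.87  0.29  1.08  2.12 -0.32  0.91  0.43]
scene 1 pred [[297.3, 241.4], [296.9, 233.1]] [  9 178  70]
scene 0 pred [[326.5, 256.2], [326.4, 247.7]] [ 15 191  68]
0.58 [317.0, 248.0, 14.0, 24.0] 395 [(-0.004, [0.4582, -0.0842], 0.134), (0, [0.4545, -0.0888], 0.139), (0.004, [0.4495, -0.0939], 0.142), (0.008, [0.4452, -0.0975], 0.149), (0.014, [0.4387, -0.1047], 0.153)]
0.28 [365.0, 222.0, 61.0, 51.0] 1642 [(-0.004, [0.6053, -0.2124], 0.757), (0, [0.614, -0.1602], 0.852), (0.004, [0.6104, -0.1547], 0.851), (0.008, [0.6054, -0.1598], 0.85), (0.014, [0.5971, -0.1574], 0.85)]
slate_loose_center 0.57 [279. 249.  64.  33.]
slate_loose_center 0.37 [317. 246.  16.  22.]
wrist 1 pred [[316.9, 169.9], [316.8, 171.5]] [ 15 182 161]
wrist 0 pred [[317.3, 257.3], [317.2, 264.2]] [ 15 188  84]
0.78 [303.0, 233.0, 32.0, 44.0] 1116 [(-0.004, [0.4597, -0.0821], 0.085), (0, [0.4595, -0.0808], 0.094), (0.004, [0.4595, -0.0792], 0.105), (0.008, [0.4598, -0.0778], 0.12), (0.014, [0.4597, -0.0757], 0.144)]
slate_loose_center 0.62 [290. 137.  56. 134.]
```

Run:
```python
from h import *
im=cv2.imread("pics/send.png")[:,:,::-1].copy();c=cam("scene");hsv=cv2.cvtColor(im,cv2.COLOR_RGB2HSV)
t=np.linspace(0,2*np.pi,48)
for P,dz in(((.457,.0065),0),((.4603,-.0855),0)):
    Q=np.concatenate([np.c_[P[0]+.015*np.cos(t),P[1]+.015*np.sin(t),0*t+z] for z in(.085,.129)]);u=w2pix(c,Q)
    print("pred head box",u.min(0).round(1),u.max(0).round(1))
    x,y=w2pix(c,[[*P,.107]])[0].astype(int)
    m=((hsv[...,1]>120)&((hsv[...,0]<20)|(hsv[...,0]>172))).astype(np.uint8);S=np.zeros_like(m);S[y-22:y+19,x-14:x+14]=1
    m=cv2.morphologyEx(m*S,cv2.MORPH_OPEN,np.ones((3,3)));k,l,st,ce=cv2.connectedComponentsWithStats(m);i=1+np.argmax(st[1:,4]);print("seen",st[i],ce[i].round(1))
    print("\n".join("".join("#" if v else "." for v in r) for r in (l==i)[y-22:y+19,x-14:x+14]))
```

```text
pred head box [290.3 229.8] [304.1 253. ]
seen [290 231  14  21 238] [296.7 241. ]
............................
............................
............................
............................
............................
............................
............................
............................
............................
............................
............................
............................
..........#####.............
.........###########........
........############........
........############........
.......#############........
.......#############........
.......#############........
........############........
........############........
........############........
........############........
........############........
........############........
.........###########........
.........###########........
.........############.......
.........############.......
.........############.......
.........############.......
..........##########........
...........#######..........
............................
............................
..
[... 743 characters left out ...]
....
.........###########........
.........###########........
.........###########........
.........###########........
........############........
........############........
........############........
........############........
........############........
........#############.......
........#############.......
........#############.......
.........############.......
.........############.......
.........###########........
..........#########.........
............######..........
............................
............................
............................
............................
............................
............................
............................
```

Both heads match the seated prediction to about 1 px, and neither is raised, so I'm handing in.

```bash
python3 -c "
from workcell import ctrl
print(ctrl.sense()['time'],ctrl.finish_job())"
```

```text
the job is handed in; nothing more can be done
30.75 None
```

I laid the loose slate on the pile, drove both drift pins down until their collars stopped on the top slate, and let go of them. I handed the job in at 30.75 s with the gripper open and clear above the pack.

**Slate:** my first grasps passed over the slate, because the fingertips sit roughly 35–45 mm behind the reported TCP. Once I had hold of it, I set it back on the bearer to regrip it higher. After placing, it measured within about 1.5 mm of the block's axis and 0.003 rad of its angle. I did not measure the slates again once the pins were in.

**Pins:** both stopped where expected, with TCP heights of 57.1 and 57.8 mm against about 57 and 58 mm predicted. The last push on each was 33 N and 23 N. Before that I felt almost no resistance, less than the 5–25 N the task mentions.

**Last checks:** in the final scene picture, colour outlines of both heads came within about 1 px of the seated prediction (top edges 1–3 px lower). I had used all 12 views by then, so I checked that picture only by numbers.

**What disagreed:**
- The network's outline of the second pin's head sat about 2.5 px to one side and was a poor fit; the colour outline was within 0.5 px.
- The trained network did not separately report the first pin's head in the last pictures, so only the colour outline backs that one.

I didn't check the tools and slate bits again at the end. No contact with them showed in the force readings.

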